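Sieve the worn grinding cylinders out of a mill charge

ROBOT

A 6-joint arm with a two-finger parallel gripper is mounted at the origin on a cart in front of the work surface, level with it; the furniture and walls round the work are solid. World frame = base frame: x ahead of the robot, y to its left, z up, the work surface at z = 0. Lengths are in m, angles in degrees, forces in N, time in s.
With the tool pointing down it reaches from about 0.375 to 0.9 m from the base axis. Payload 3.1 kg.
Tool frame: the origin (TCP) lies midway between the tips of the shut fingers; the grasp point (between the pads) lies bot.hold_point_z behind it (bot.hold_point_z is the distance from the TCP to the grasp point, in m); z points along the fingers, y is the direction in which the jaws open and shut (so a half turn about z gives the same grasp; the last joint's range is limited). The gripper opens to 87 mm and grips with 3 to 60 N. Pads are 19 mm wide; open, the fingers measure 117 mm over their backs; the gripper's body (75 mm by 190 mm) begins 51 mm behind the grasp point.
Start: joints at [-81.847, 30.224, 82.088, -0, 67.689, -10.227], TCP at [0.197, -0.593, 0.223] pointing down, gripper open.
Joint ranges: [-176.69, 176.69], [-43.24, 126.21], [12.49, 139.97], [-82, 262], [0, 151.66], [-163.58, 163.58]. Speed limits (degrees/s): [159.86, 159.86, 180, 180, 180, 180].

INTERFACE

Orientations are given as a 3x3 rotation matrix whose columns are the frame's x, y, z axes.
In Python, from rig import bot, vision, hand_in gives the robot as it stands. The module is installed in compiled form; this text tells all that it offers.
- The arm moves only by the shell command python3 -m handwheel 'ROWS'. ROWS is JSON, a list of rows, each an object of numbers: "hand": the gripper's target within -1 to 1 (fully open at 1, half-way at 0, shut at -1); "dx", "dy", "dz": the shift along the world's x, y, z in cm; "wx", "wy", "wz": the turn, a rotation vector about the world's x, y, z in rad. In form: [{"hand": .., "dx": .., "dy": .., "dz": .., "wx": .., "wy": .., "wz": ..}, ...]. A call has 1 to 10 rows; each row shifts and turns the commanded pose from where the row before left it; what a row does not reach is not made up. A row lasts 1/10 s, in which the tool goes at most 50 mm and 8.59 degrees, less where a joint would pass 70% of its speed; a pose out of reach is approached as far as the arm can. A call with a gripper value outside its range is refused whole. The fingers move at their own pace and stop on an object; the grip force is fixed at half the most. Time passes only in rows, so rows that do not move let the fingers close. It gives the time, the measured TCP pose, the force and the opening at its end, in the units of the state.
- bot.read_state(): the state, without advancing time (a new reading comes with each control period).
- vision.capture(name): name is "scene" or "top" or "wrist"; returns (picture, depth): 400x640x3 uint8, red, green, blue; 400x640 float32, m along the optical axis (not along the pixel's ray), 0 where there is no reading.
- vision.get_calibration(name): a dict with "fx", "fy", "cx", "cy" (pixels), "rvec" (rotation vector, rad) and "tvec" (3), from world to camera coordinates, as OpenCV has them. Camera axes: x right, y down, z forward; pixel columns grow to the right and rows downward; lengths in m; the calibration is good to about 2 mm. A picture is of the moment at which its call begins: read the wrist's pose just before it. get_calibration takes no time and is no camera call; for the wrist camera it gives the pose at the moment of the call.
- hand_in(): hands the job in, once; it reports no verdict.
The state is a dict: "time_s": time; "joint_positions": joint angles; "qvel": joint speeds; "tau": joint torques, N m; "position": TCP position; "tcp_rot": TCP orientation; "force": force on the tool from outside, world axes, zero at the start; "moment": the same for the moment, N m; "opening": opening from 0.0 (shut) to 1.0 (fully open).
Only numpy, scipy, OpenCV 4.12 (cv2) and the standard library are available. Lean on these libraries where they do the work, as an engineer would, in place of code of your own. Each camera call takes 0.05 s, during which the arm holds its last target.

TASK

Take the sieve by its grip and, keeping it down on the receiver's ledges, slide it gently against the sprung buffer at the left end and then the one at the right, pressing each in a couple of millimetres, to feel out its stroke; then shake it side to side between them, without ramming them to their stops and without lifting it, until all five small worn grinding cylinders have dropped through. Then lift the sieve out with the three full-size cylinders in it, seat it gently, flat and fully home, in the empty shallow tray and let go, leaving the small ones in the receiver and the other things on the bench where they are.

Things in the scene. Friction and masses are not known exactly. Their poses are not given: they have to be found in the camera images.
- sieve: loose square steel sieve, 106 x 106 mm outside, walls 34 mm high and 3.5 mm thick, 0.4 to 0.75 kg, open at the top. A bail stands over it: flat legs on the outside of the middle of its two x walls (out to x = +-56 mm, from 18 mm above the underside up) carry the grip. Origin: centre of the underside; x along the grip, y across it, z up
- sieve_grip (a point): middle of the sieve's black grip, a bar 70 mm long along the sieve's x, 14 mm wide along y and 30 mm tall, centred 78 mm above the sieve's underside, nothing beside it; to be pinched from above across its 14 mm width (along the sieve's y)
- sieve_plate (a point): middle of the top of the sieve's flat floor, 5 mm above its underside: a plate with 5 x 5 square holes of 15 mm, 4 mm apart. Slow or short motion leaves the small cylinders bridging the holes' corners; quick strokes over the whole free travel between the buffers, about 4 a second, jolt them along until each drops through, in 3 to 15 s
- receiver: fixed steel pan with screw lugs; the sieve stands in it at the start. Origin: centre of its underside on the bench; x along its short side, y along its long side (the shaking direction), z up. Inside 110 mm (x) x 176 mm (y), floor 4 mm above the bench; x walls 48 mm, end walls 66 mm high
- ledge (a point): middle between the receiver's two ledges, 35 mm above the bench. The ledges run along y on the x walls, 6 mm wide, and carry the sieve's underside, which slides on them with 2 to 6 N of friction (a press of over 60 N on them, is too hard) and 2 mm of play either way along x
- buffer_left (a joint): how far the sprung rubber buffer at the receiver's +y end is pressed in, m: 0 free, 0.007 hard against its stop, 3 N per mm. Its face is 70 mm wide, 50 to 64 mm above the bench. Both buffers are screwed in or out by the last user: the sieve can slide 7 to 20 mm from the receiver's middle to either one, different at each end, to be found by feel. Past 0.006 it is rammed
- buffer_right (a joint): the same for the buffer at the receiver's -y end
- tray: fixed empty shallow steel tray, the sieve's place afterwards. Origin: centre of its underside on the bench; sides along its x and y, z up. 126 mm square base, inside 110 x 110 mm (2 mm clearance on each side of the sieve), upright rim to 12 mm and above it a flared lip to 17 mm over the bench
- tray_floor (a point): middle of the tray's floor, 3 mm above the bench. Fully home, the sieve's underside lies on it, in any of the four square-on directions. A push of more than 40 N on the tray is too hard
- worn_0_center (a point): small worn steel grinding cylinder, 12 mm diameter x 6 mm, loose; this point is its middle. Lies on the perforated floor until shaken through a hole; on the receiver's floor its middle is 7 to 10 mm above the bench
- worn_1_center (a point): small worn steel grinding cylinder, 12 mm diameter x 6 mm, loose; this point is its middle. Lies on the perforated floor until shaken through a hole; on the receiver's floor its middle is 7 to 10 mm above the bench
- worn_2_center (a point): small worn steel grinding cylinder, 12 mm diameter x 6 mm, loose; this point is its middle. Lies on the perforated floor until shaken through a hole; on the receiver's floor its middle is 7 to 10 mm above the bench
- worn_3_center (a point): small worn steel grinding cylinder, 12 mm diameter x 6 mm, loose; this point is its middle. Lies on the perforated floor until shaken through a hole; on the receiver's floor its middle is 7 to 10 mm above the bench
- worn_4_center (a point): small worn steel grinding cylinder, 12 mm diameter x 6 mm, loose; this point is its middle. Lies on the perforated floor until shaken through a hole; on the receiver's floor its middle is 7 to 10 mm above the bench
- full_0_center (a point): full-size steel grinding cylinder, 20 mm diameter x 13 mm, loose, cannot pass the holes; this point is its middle
- full_1_center (a point): full-size steel grinding cylinder, 20 mm diameter x 13 mm, loose, cannot pass the holes; this point is its middle
- full_2_center (a point): full-size steel grinding cylinder, 20 mm diameter x 13 mm, loose, cannot pass the holes; this point is its middle
- beaker: empty glass beaker 70 x 77 x 92 mm, bystander; origin centre of underside
- crucible: white porcelain crucible 40 x 40 x 30 mm, bystander; origin centre of underside
- vial: capped glass vial 27 mm diameter x 59 mm, bystander; origin centre of underside
- weight: calibration weight with a knob, 28 mm diameter x 35 mm, bystander; origin centre of underside

How it is judged (in metres and radians):
On the way, in this order (a step that is already met when the one before it is completed fails the run):
1. the sieve has been slid against the left (+y) buffer and pressed it in at least 1.5 mm (value of joint buffer_left above 0.0015 m), for 0.03 s.
2. then against the right (-y) buffer, pressed in at least 1.5 mm (value of joint buffer_right above 0.0015 m), for 0.03 s.
3. all five small cylinders have fallen through into the receiver while the sieve stands on its ledges (z of each of worn_0_center, worn_1_center, worn_2_center, worn_3_center, worn_4_center in the frame of receiver below 0.024 m and x of worn_0_center in the frame of receiver between -0.055 and 0.055 m and y of worn_0_center in the frame of receiver between -0.088 and 0.088 m and x of worn_1_center in the frame of receiver between -0.055 and 0.055 m and y of worn_1_center in the frame of receiver between -0.088 and 0.088 m and x of worn_2_center in the frame of receiver between -0.055 and 0.055 m and y of worn_2_center in the frame of receiver between -0.088 and 0.088 m and x of worn_3_center in the frame of receiver between -0.055 and 0.055 m and y of worn_3_center in the frame of receiver between -0.088 and 0.088 m and x of worn_4_center in the frame of receiver between -0.055 and 0.055 m and y of worn_4_center in the frame of receiver between -0.088 and 0.088 m and z of sieve in the frame of receiver below 0.041 m and y of sieve in the frame of receiver between -0.03 and 0.03 m and x of sieve in the frame of receiver between -0.01 and 0.01 m), for 0.2 s.
4. the sieve is fully home in the tray with the large cylinders in it (z of sieve in the frame of tray below 0.0045 m and horizontal distance between sieve and tray below 0.004 m and angle between sieve's own z axis and vertical below 0.03 rad and z of each of full_0_center, full_1_center, full_2_center in the frame of sieve above 0.005 m and distance between each of full_0_center, full_1_center, full_2_center and sieve below 0.072 m), for 0.2 s.
At the end, for the whole second after the job is handed in: The five small cylinders lie in the receiver (below its ledges); the three large ones are in the sieve; the sieve is home in the tray: its underside within 1.5 mm of the tray's floor, centred within 4 mm, level within 0.03 rad, released and at rest (all of step 4 and z of each of worn_0_center, worn_1_center, worn_2_center, worn_3_center, worn_4_center in the frame of receiver below 0.024 m and x of worn_0_center in the frame of receiver between -0.055 and 0.055 m and y of worn_0_center in the frame of receiver between -0.088 and 0.088 m and x of worn_1_center in the frame of receiver between -0.055 and 0.055 m and y of worn_1_center in the frame of receiver between -0.088 and 0.088 m and x of worn_2_center in the frame of receiver between -0.055 and 0.055 m and y of worn_2_center in the frame of receiver between -0.088 and 0.088 m and x of worn_3_center in the frame of receiver between -0.055 and 0.055 m and y of worn_3_center in the frame of receiver between -0.088 and 0.088 m and x of worn_4_center in the frame of receiver between -0.055 and 0.055 m and y of worn_4_center in the frame of receiver between -0.088 and 0.088 m and linear speed of sieve below 0.01 m/s); the robot touches nothing.
It fails at once if the sieve is rammed: a buffer is driven in more than 6 mm, almost to its stop (value of joint any of buffer_left, buffer_right above 0.006 m).
It fails at once if the sieve is pressed on the receiver with more than 60 N, its weight included (contact force between sieve and receiver above 60 N).
It fails at once if the sieve is forced into the tray with more than 40 N (contact force between sieve and tray above 40 N).
It fails at once if the sieve is lifted more than 10 mm off the ledges while a small cylinder is still in it (z of sieve in the frame of receiver above 0.045 m and ((z of worn_0_center in the frame of sieve above 0 m and distance between worn_0_center and sieve below 0.08 m) or (z of worn_1_center in the frame of sieve above 0 m and distance between worn_1_center and sieve below 0.08 m) or (z of worn_2_center in the frame of sieve above 0 m and distance between worn_2_center and sieve below 0.08 m) or (z of worn_3_center in the frame of sieve above 0 m and distance between worn_3_center and sieve below 0.08 m) or (z of worn_4_center in the frame of sieve above 0 m and distance between worn_4_center and sieve below 0.08 m))).
It fails at once if a bystander (beaker, crucible, vial, weight) is moved more than 20 mm or tipped (distance of any of beaker, crucible, vial, weight from where it was at the start of the episode above 0.02 m or angle between any of beaker, crucible, vial, weight's own z axis and vertical above 0.5 rad).
It also fails if it takes over 72 s, if anything falls off the work surface, if the arm or the gripper's body presses on something with over 40 N, if the wrist force passes 120 N, or if a joint passes its speed limit or range.

## Working session

There is one attempt and no reset: what is moved stays moved. The work goes in short steps, Python scripts to look and compute and a shell command to move; the robot and the scene stay as the last step left them, time stands still between calls to the robot, and variables do not carry over. Pictures are saved under pics/ and viewed, and the job is handed in when it is done.

```bash
mkdir -p pics
python3 - <<'E'
from rig import bot, vision
import cv2, numpy as np
s=bot.read_state(); print(s['time_s'],s['position'],s['tcp_rot'],s['opening'],s['force'],bot.hold_point_z)
for n in ['scene','top','wrist']:
    p,d=vision.capture(n); cv2.imwrite(f'pics/{n}0.png',p[:,:,::-1]); np.savez(f'{n}0.npz',p=p,d=d)
    c=vision.get_calibration(n); print(n,c)
E
```

```text
0.0 [ 0.19698634 -0.59233991  0.22153761] [[ 9.48992843e-01  3.15297446e-01 -3.22300110e-04]
 [ 3.15297358e-01 -9.48990294e-01  2.23560607e-03]
 [ 3.99021207e-04 -2.22319453e-03 -9.99997449e-01]] 1.0005519926639799 [ 0.63000427  0.07579316 -0.30927428] 0.0187
scene {'fx': 421.10208283988294, 'fy': 421.10208283988294, 'cx': 320.58322337913717, 'cy': 196.14181163318986, 'rvec': array([ 1.25911125, -2.37695467,  0.85941668]), 'tvec': array([0.29683337, 0.41635142, 0.93124081])}
top {'fx': 508.07895077417237, 'fy': 508.07895077417237, 'cx': 320.86595068442693, 'cy': 203.55070600769773, 'rvec': array([ 1.88844772, -1.79225867,  0.62772137]), 'tvec': array([-0.02776184,  0.49028685,  1.5370929 ])}
wrist {'fx': 297.9202446822642, 'fy': 297.9202446822642, 'cx': 318.59307461790803, 'cy': 202.21648314560073, 'rvec': array([-2.36049244,  1.70245509,  0.23629331]), 'tvec': array([-0.62473529, -0.03278155,  0.39117771])}
```

View pics/scene0.png

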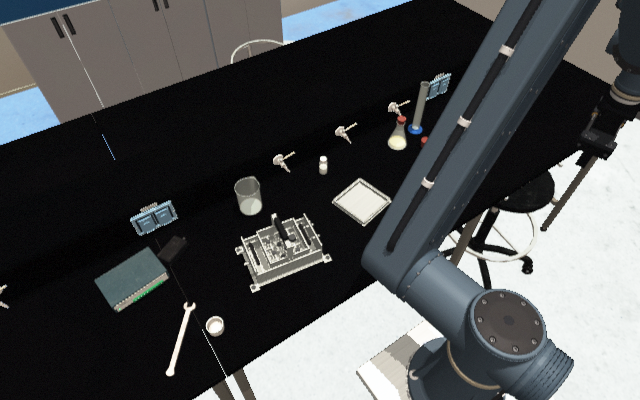

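View pics/top0.png

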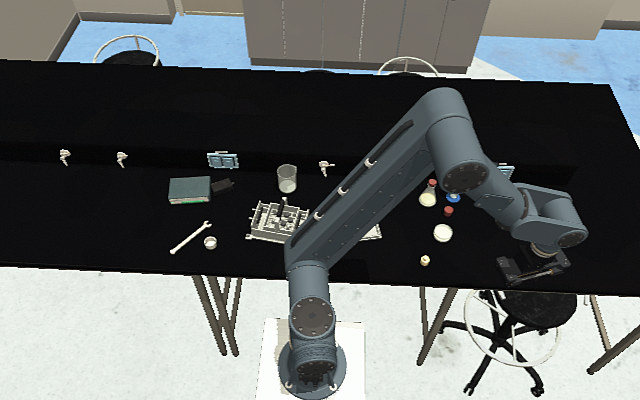

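View pics/wrist0.png

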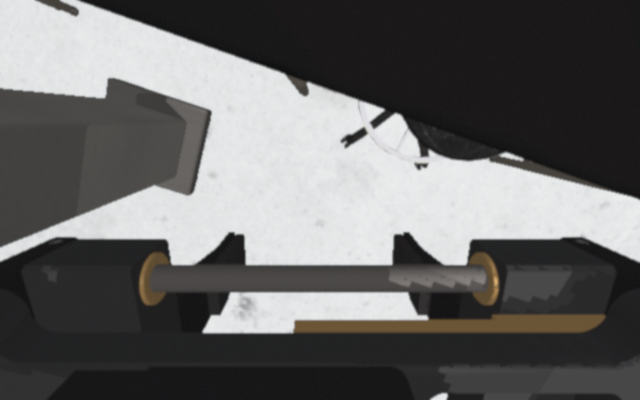

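The scene view shows the receiver and sieve at about (283,247), the tray at (362,201), the beaker at (248,195), the vial at (323,164) and the crucible at (215,326). The arm hides part of this in the top view. Next I'll measure with depth.

```bash
cat > h.py <<'E'
import numpy as np, cv2
from rig import bot, vision
def cal(n):
    c=vision.get_calibration(n); R=cv2.Rodrigues(c['rvec'])[0]
    K=np.array([[c['fx'],0,c['cx']],[0,c['fy'],c['cy']],[0,0,1]]); return K,R,np.array(c['tvec'])
def cloud(d,K,R,t):
    v,u=np.mgrid[0:d.shape[0],0:d.shape[1]]
    P=np.stack([(u-K[0,2])/K[0,0]*d,(v-K[1,2])/K[1,1]*d,d],-1)
    return (P-t)@R   # world
def ray(uv,z,K,R,t):
    r=R.T@np.linalg.inv(K)@np.array([uv[0],uv[1],1.]); o=-R.T@t
    return o+r*(z-o[2])/r[2]
E
python3 - <<'E'
from h import *
for n in ['scene','top']:
    f=np.load(n+'0.npz'); K,R,t=cal(n); W=cloud(f['d'],K,R,t); p=f['p']
    print(n,'cam',-R.T@t)
    # top-down orthographic map, 2 mm? show height
    if n=='scene': c=p[140:320,200:420]
    else: c=p[150:260,160:400]
    cv2.imwrite(f'pics/{n}0c.png',cv2.resize(c,None,fx=3.3,fy=3.3,interpolation=cv2.INTER_CUBIC)[:,:,::-1])
    for nm,uvs in {'scene':[('rec',(283,247)),('tray',(362,201)),('beaker',(248,195)),('vial',(323,164)),('cruc',(215,326)),('grip',(278,225)),('bench',(200,250))],'top':[('rec',(278,222)),('beaker',(287,178)),('grip',(283,205)),('bench',(240,240))]}[n] and [(a,b) for a,b in {'scene':[('tray',(362,201)),('beaker',(248,195)),('vial',(323,164)),('cruc',(215,326)),('grip',(278,225)),('bench',(200,250))],'top':[('rec',(278,222)),('beaker',(287,178)),('grip',(283,205)),('bench',(240,240))]}[n]]:
        print(nm,W[uvs[1],uvs[0]].round(4))
E
```

```text
scene cam [-0.05934295  0.4011833   0.98193604]
tray [ 0.5286 -0.1508  0.    ]
beaker [0.7283 0.126  0.0163]
vial [ 0.6847 -0.1155  0.0464]
cruc [0.418  0.3812 0.0048]
grip [0.5078 0.1422 0.1292]
bench [0.6395 0.3227 0.0019]
top cam [-0.55286572 -0.03289751  1.51560673]
rec [0.4464 0.1406 0.1125]
beaker [0.6643 0.1302 0.0888]
grip [0.5177 0.1301 0.1154]
bench [0.4353 0.2803 0.0073]
```

View pics/scene0c.png

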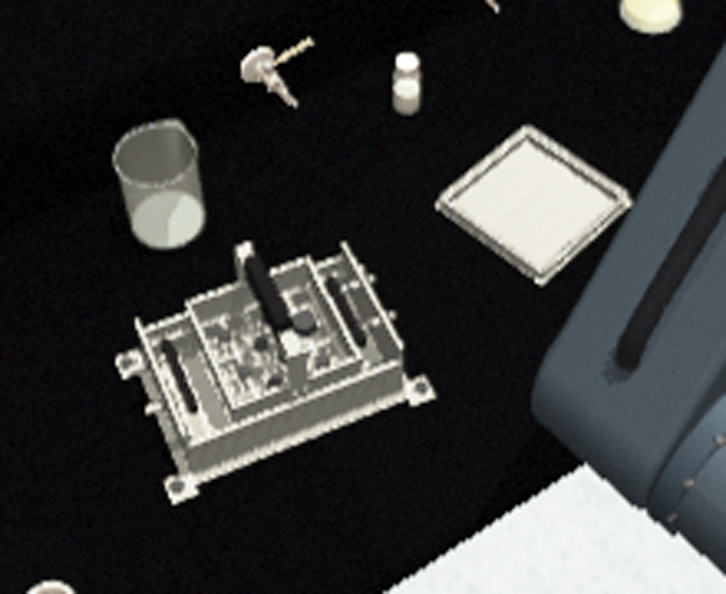

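View pics/top0c.png

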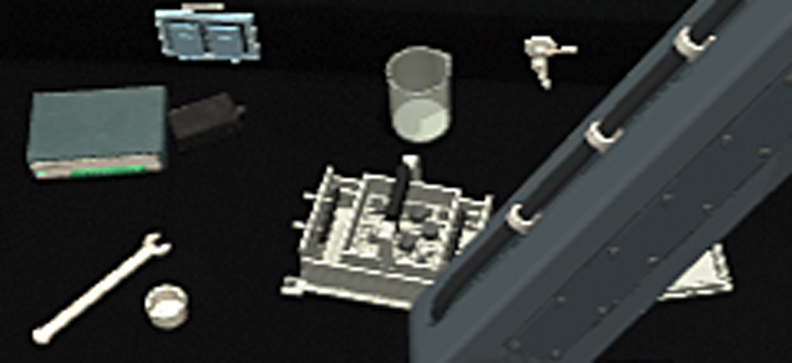

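Run:
```python
from h import *
for n in ['scene','top']:
    f=np.load(n+'0.npz'); K,R,t=cal(n); W=cloud(f['d'],K,R,t); p=f['p'].astype(int)
    b=(np.hypot(W[...,0]-.52,W[...,1]-.13)<.12)&(f['d']>0)
    print(n,'rec px',b.sum())
    g=b&(W[...,2]>.09)&(W[...,2]<.14)&(p.sum(-1)<200)
    P=W[g]; print('grip',len(P),P.min(0).round(3),P.max(0).round(3))
    top=P[P[:,2]>np.percentile(P[:,2],60)]
    c=cv2.fitLine(top[:,:2].astype(np.float32),cv2.DIST_HUBER,0,.01,.01).ravel(); print('dir',c, np.degrees(np.arctan2(c[1],c[0])), np.median(top,0))
    # tray bright
    m=(W[...,2]>-.02)&(W[...,2]<.04)&(np.hypot(W[...,0]-.53,W[...,1]+.15)<.13)&(p.min(-1)>110)
    Q=W[m][:,:2].astype(np.float32)
    print('tray',len(Q), cv2.minAreaRect(Q), np.median(W[m],0))
    m2=b&(W[...,2]>-.02)&(W[...,2]<.075)&(p.min(-1)>70)
    Q=W[m2][:,:2].astype(np.float32); print('recv',cv2.minAreaRect(Q))
    for lo,hi in ((.058,.07),(.04,.053)):
        m2=b&(W[...,2]>lo)&(W[...,2]<hi)
        print(lo,cv2.minAreaRect(W[m2][:,:2].astype(np.float32)),np.median(W[m2],0))
```

```text
scene rec px 7244
grip 163 [0.464 0.129 0.103] [0.534 0.152 0.132]
dir [ 0.99209857 -0.12546098  0.49224228  0.1410763 ] -7.2073774 [0.49606389 0.14079165 0.12888884]
tray 1417 ((0.5304660201072693, -0.15021276473999023), (0.1360037922859192, 0.14202234148979187), 12.054091453552246) [ 0.52687073 -0.14672867  0.0042699 ]
recv ((0.5346047878265381, 0.1331438273191452), (0.2280702143907547, 0.20373015105724335), 82.12938690185547)
0.058 ((0.49992483854293823, 0.14812138676643372), (0.20848749577999115, 0.11445082724094391), 81.29186248779297) [0.49715144 0.13917781 0.06436907]
0.04 ((0.5007774233818054, 0.14488717913627625), (0.1801169216632843, 0.11947144567966461), 80.98981475830078) [0.49038461 0.14317422 0.04609518]
top rec px 2368
grip 84 [0.463 0.128 0.104] [0.537 0.149 0.136]
dir [ 0.9811697  -0.19314773  0.5018685   0.13762061] -11.1365385 [0.50052617 0.13867384 0.12968162]
tray 151 ((0.48776689171791077, -0.19402478635311127), (0.049057137221097946, 0.10080312937498093), 47.72334289550781) [ 0.49294081 -0.19351388  0.00428756]
recv ((0.5207626819610596, 0.14852628111839294), (0.1976497322320938, 0.17950880527496338), 78.18708038330078)
0.058 ((0.5025038123130798, 0.15028417110443115), (0.1993630826473236, 0.11497041583061218), 81.95883178710938) [0.50626888 0.16123528 0.06354415]
0.04 ((0.5014306902885437, 0.14335526525974274), (0.18331117928028107, 0.12309534847736359), 82.61247253417969) [0.50195215 0.13998608 0.04617706]
```

```bash
python3 -m handwheel '[{"hand":1,"dx":3,"dy":3.5,"dz":1.5,"wz":-0.04},{"hand":1,"dx":3,"dy":3.5,"dz":1.5,"wz":-0.04},{"hand":1,"dx":3,"dy":3.5,"dz":1.5,"wz":-0.04},{"hand":1,"dx":3,"dy":3.5,"dz":1.5,"wz":-0.04},{"hand":1,"dx":3,"dy":3.5,"dz":1.5,"wz":-0.04},{"hand":1,"dx":3,"dy":3.5,"dz":1.5,"wz":-0.04},{"hand":1,"dx":2,"dy":4,"dz":1,"wz":-0.04},{"hand":1,"dx":1,"dy":4.5,"wz":-0.04},{"hand":1,"dx":1,"dy":4.5,"wz":-0.04},{"hand":1,"dx":1,"dy":4.5,"wz":-0.04}]'
python3 -m handwheel '[{"hand":1,"dx":0.5,"dy":4.5,"wz":-0.04},{"hand":1,"dx":0.5,"dy":4.5,"wz":-0.03},{"hand":1,"dy":4.5},{"hand":1,"dy":4.5},{"hand":1},{"hand":1}]'
python3 - <<'E'
from h import *
s=bot.read_state(); print(s['position'],s['joint_positions'],np.degrees(np.arctan2(s['tcp_rot'][1,0],s['tcp_rot'][0,0])))
K,R,t=cal('wrist'); print('cam',-R.T@t, R)
for n in ['scene','top','wrist']:
    p,d=vision.capture(n); cv2.imwrite(f'pics/{n}1.png',p[:,:,::-1]); np.savez(f'{n}1.npz',p=p,d=d,R=R,t=t)
E
```

```text
[ 0.19703147 -0.59252937  0.22179576] [-8.18454778e+01  3.02660846e+01  8.21408919e+01 -1.41815380e-03
  6.76885424e+01 -1.02294105e+01] 18.3844593111642
cam [ 0.26785665 -0.56973592  0.38476306] [[ 0.31550166 -0.94892443 -0.00106626]
 [-0.91334523 -0.30397658  0.27092199]
 [-0.25740861 -0.08450247 -0.96260072]]invalid input
invalid input
```

View pics/wrist1.png

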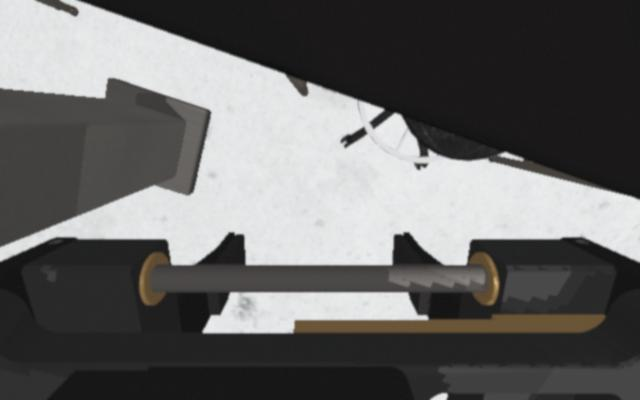

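View pics/top1.png

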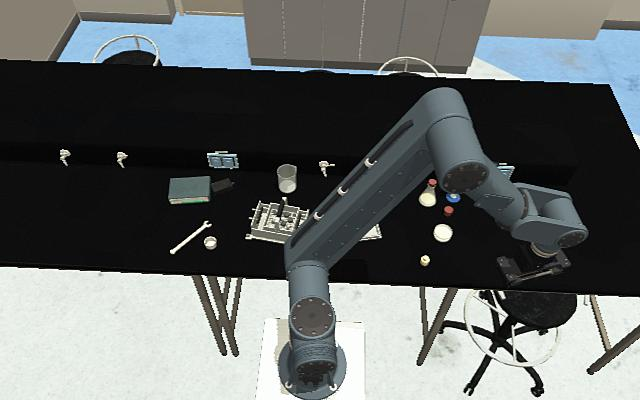

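The pictures are unchanged because the call was refused. The rows probably need every key, so I'll try one full row.

```bash
python3 -m handwheel '[{"hand":1,"dx":3,"dy":3.5,"dz":1.5,"wx":0,"wy":0,"wz":-0.04}]'
```

```text
time_s: 0.4
position: [0.2243, -0.561, 0.2356]
tcp_rot: [[0.963, 0.271, -0.002], [0.271, -0.963, -0.0], [-0.002, -0.0, -1.0]]
force: [1.0, 0.1, 0.8]
opening: 0.998
```

```bash
python3 -m handwheel '[{"hand":1,"dx":3,"dy":3.5,"dz":1.5,"wx":0,"wy":0,"wz":-0.04},{"hand":1,"dx":3,"dy":3.5,"dz":1.5,"wx":0,"wy":0,"wz":-0.04},{"hand":1,"dx":3,"dy":3.5,"dz":1.5,"wx":0,"wy":0,"wz":-0.04},{"hand":1,"dx":3,"dy":3.5,"dz":1.5,"wx":0,"wy":0,"wz":-0.04},{"hand":1,"dx":3,"dy":3.5,"dz":1.5,"wx":0,"wy":0,"wz":-0.04},{"hand":1,"dx":2,"dy":4,"dz":1,"wx":0,"wy":0,"wz":-0.04},{"hand":1,"dx":1,"dy":4.5,"dz":0,"wx":0,"wy":0,"wz":-0.04},{"hand":1,"dx":1,"dy":4.5,"dz":0,"wx":0,"wy":0,"wz":-0.04},{"hand":1,"dx":1,"dy":4.5,"dz":0,"wx":0,"wy":0,"wz":-0.04},{"hand":1,"dx":1,"dy":4.5,"dz":0,"wx":0,"wy":0,"wz":-0.04}]'
python3 -m handwheel '[{"hand":1,"dx":0.5,"dy":4.5,"dz":0,"wx":0,"wy":0,"wz":-0.04},{"hand":1,"dx":0,"dy":4.5,"dz":0,"wx":0,"wy":0,"wz":-0.03},{"hand":1,"dx":0,"dy":4.5,"dz":0,"wx":0,"wy":0,"wz":0},{"hand":1,"dx":0,"dy":2.5,"dz":0,"wx":0,"wy":0,"wz":0},{"hand":1,"dx":0,"dy":0,"dz":0,"wx":0,"wy":0,"wz":0},{"hand":1,"dx":0,"dy":0,"dz":0,"wx":0,"wy":0,"wz":0}]'
python3 - <<'E'
from h import *
s=bot.read_state(); print(s['position'],s['joint_positions'],np.degrees(np.arctan2(s['tcp_rot'][1,0],s['tcp_rot'][0,0])))
K,R,t=cal('wrist'); print('cam',-R.T@t, R)
for n in ['wrist','scene','top']:
    p,d=vision.capture(n); cv2.imwrite(f'pics/{n}1.png',p[:,:,::-1]); np.savez(f'{n}1.npz',p=p,d=d,R=R,t=t)
E
```

```text
time_s: 1.4
position: [0.4372, -0.1612, 0.3227]
tcp_rot: [[0.993, -0.121, 0.001], [-0.121, -0.993, -0.0], [0.001, 0.0, -1.0]]
force: [0.9, 0.2, -0.4]
opening: 1.001
time_s: 2.0
position: [0.4421, -0.003, 0.3227]
tcp_rot: [[0.982, -0.186, 0.0], [-0.186, -0.982, -0.001], [0.001, 0.001, -1.0]]
force: [-0.6, -0.5, -0.3]
opening: 0.999
[ 0.44213569 -0.00301436  0.32268275] [-1.49010738e+01  8.71025153e+00  9.89026878e+01 -4.27915814e-02
  7.23525626e+01  8.58552086e+01] -10.743310109026629
cam [ 0.51535608 -0.01703306  0.48569897] [[-0.18624492 -0.98250244  0.00133325]
 [-0.94585828  0.17966541  0.27031917]
 [-0.26582878  0.04908451 -0.96276984]]
```

View pics/wrist1.png

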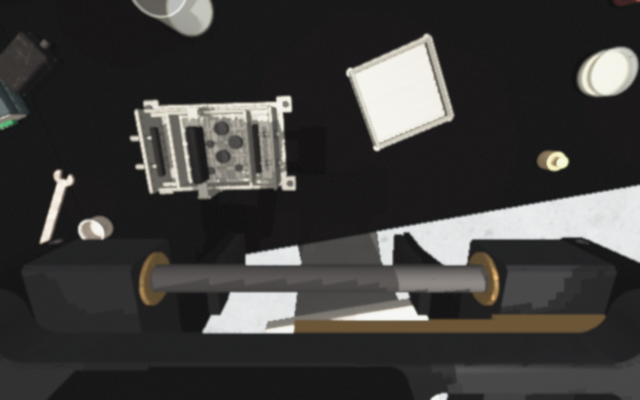

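View pics/top1.png

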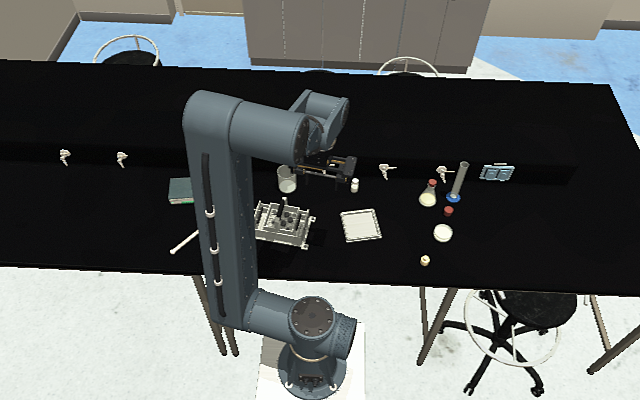

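The wrist view shows the tray with corners near (349,71), (428,36), (453,117) and (377,150). The receiver spans (140-293, 97-195), the grip lies at (197,155), and the beaker is at the top. The top view also shows both clearly.

```bash
python3 - <<'E'
from h import *
for n in ['wrist','top','scene']:
    f=np.load(n+'1.npz'); K,R,t=cal(n)
    if n=='wrist': R,t=f['R'],f['t']
    W=cloud(f['d'],K,R,t); p=f['p'].astype(int); g=p.min(-1)
    print('==',n)
    v,u=np.mgrid[0:400,0:640]
    rr=np.stack([(u-K[0,2])/K[0,0],(v-K[1,2])/K[1,1],np.ones_like(u)],-1)@R; o=-R.T@t
    def plane(z): return o+rr*((z-o[2])/rr[...,2])[...,None]
    Z=plane(.017)
    m=((g>90)&(np.hypot(Z[...,0]-.53,Z[...,1]+.15)<.13)).astype(np.uint8)
    nn,l,st,ce=cv2.connectedComponentsWithStats(m); k=1+np.argmax(st[1:,4])
    rect=cv2.minAreaRect(Z[l==k][:,:2].astype(np.float32)); print('tray lip',rect)
    q=(l==k); cl=W[q]; print('  depth z med',np.median(cl[:,2]), 'tray floor bright z', np.percentile(cl[:,2],[5,50,95]).round(4))
    b=(np.hypot(W[...,0]-.51,W[...,1]-.14)<.13)&(f['d']>0)
    for lo,hi in ((.0605,.072),(.04,.056),(.058,.078),(.12,.14)):
        mm=b&(W[...,2]>lo)&(W[...,2]<hi)
        if mm.sum()>5:print(lo,hi,mm.sum(),cv2.minAreaRect(W[mm][:,:2].astype(np.float32)))
    mm=b&(W[...,2]>.085)&(W[...,2]<.14)
    P=W[mm]; 
    if len(P)>10:
        print('grip z',np.percentile(P[:,2],[5,50,95]).round(4)); P=P[P[:,2]>.118]
        print(len(P),cv2.minAreaRect(P[:,:2].astype(np.float32)),np.median(P,0).round(4),cv2.fitLine(P[:,:2].astype(np.float32),cv2.DIST_HUBER,0,.01,.01).ravel())
    # dark grip by colour on plane z .128
    Z=plane(.128)
E
python3 - <<'E'
import cv2
p=cv2.imread('pics/wrist1.png'); cv2.imwrite('pics/w1c.png',cv2.resize(p[80:210,120:310],None,fx=4.2,fy=4.2,interpolation=cv2.INTER_CUBIC))
E
```

```text
== wrist
tray lip ((0.5262821316719055, -0.14371228218078613), (0.12944304943084717, 0.13018901646137238), 11.967965126037598)
  depth z med 0.004317640319683354 tray floor bright z [0.0022 0.0043 0.0172]
0.0605 0.072 2571 ((0.5016017556190491, 0.1460598111152649), (0.20787200331687927, 0.11494018882513046), 80.85138702392578)
0.04 0.056 3145 ((0.5010328888893127, 0.14109408855438232), (0.1806076616048813, 0.11779054999351501), 80.94781494140625)
0.058 0.078 3278 ((0.5016982555389404, 0.14658328890800476), (0.2090073525905609, 0.11529684066772461), 80.95154571533203)
0.12 0.14 762 ((0.5008679032325745, 0.13740482926368713), (0.014072681777179241, 0.06943118572235107), 80.70099639892578)
grip z [0.1043 0.122  0.1294]
798 ((0.5008645057678223, 0.13735495507717133), (0.01413059700280428, 0.0694395899772644), 80.82769012451172) [0.5023 0.1354 0.1279] [ 0.98543507 -0.1700521   0.49797863  0.13572502]
== top
tray lip ((0.5209107398986816, -0.14553537964820862), (0.13358086347579956, 0.1294420212507248), 11.975136756896973)
  depth z med 0.004403682818989624 tray floor bright z [-0.0027  0.
[... 919 characters left out ...]

0.0605 0.072 635 ((0.5008236765861511, 0.148544043302536), (0.20784568786621094, 0.11499243974685669), 81.46531677246094)
0.04 0.056 870 ((0.5012652277946472, 0.15180480480194092), (0.19485993683338165, 0.1196894720196724), 80.35701751708984)
0.058 0.078 819 ((0.5004057288169861, 0.1482817679643631), (0.20836487412452698, 0.11579423397779465), 81.30670928955078)
0.12 0.14 135 ((0.4996185600757599, 0.14035329222679138), (0.013671673834323883, 0.0691278949379921), 80.72628021240234)
grip z [0.0926 0.1179 0.1302]
142 ((0.4929829239845276, 0.1414477676153183), (0.013683042488992214, 0.08258436620235443), 80.77043151855469) [0.4971 0.1417 0.1274] [ 0.9885126  -0.1511388   0.49739158  0.14140478]
```

View pics/w1c.png

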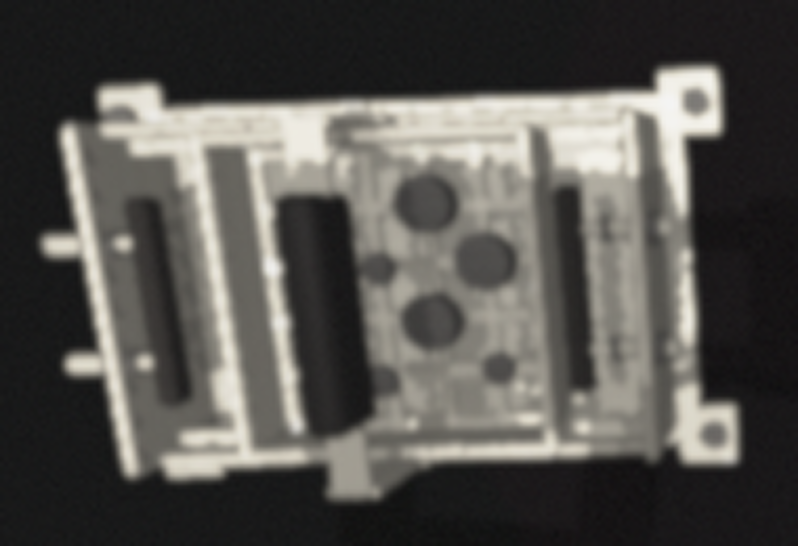

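```bash
python3 -m handwheel '[{"hand":1,"dx":1.5,"dy":3.5,"dz":-2,"wx":0,"wy":0,"wz":0.026},{"hand":1,"dx":1.5,"dy":3.5,"dz":-2,"wx":0,"wy":0,"wz":0},{"hand":1,"dx":1.5,"dy":3.5,"dz":-2,"wx":0,"wy":0,"wz":0},{"hand":1,"dx":1.4,"dy":3.5,"dz":-3,"wx":0,"wy":0,"wz":0},{"hand":1,"dx":0,"dy":0,"dz":-3,"wx":0,"wy":0,"wz":0},{"hand":1,"dx":0,"dy":0,"dz":0,"wx":0,"wy":0,"wz":0},{"hand":1,"dx":0,"dy":0,"dz":0,"wx":0,"wy":0,"wz":0}]'
python3 - <<'E'
from h import *
s=bot.read_state(); print(s['position'],s['joint_positions'],np.degrees(np.arctan2(s['tcp_rot'][1,0],s['tcp_rot'][0,0])))
K,R,t=cal('wrist')
for n in ['wrist']:
    p,d=vision.capture(n); cv2.imwrite(f'pics/{n}2.png',p[:,:,::-1]); np.savez(f'{n}2.npz',p=p,d=d,R=R,t=t)
W=cloud(d,K,R,t); b=(np.hypot(W[...,0]-.5,W[...,1]-.14)<.13)&(d>0)
P=W[b&(W[...,2]>.118)&(W[...,2]<.14)]; print(len(P),cv2.minAreaRect(P[:,:2].astype(np.float32)),P[:,2].max())
E
```

```text
time_s: 2.85
position: [0.5012, 0.1358, 0.2024]
tcp_rot: [[0.986, -0.164, -0.002], [-0.164, -0.986, -0.0], [-0.001, 0.001, -1.0]]
force: [0.4, 0.6, 0.5]
opening: 1.0
[0.5012406  0.13582399 0.2023632 ] [ 2.82856561e+00  2.37175450e+01  9.83627966e+01 -1.69359829e-02
  5.80073067e+01  1.02279579e+02] -9.442052661492658
1287 ((0.5018107295036316, 0.1382751166820526), (0.013489708304405212, 0.06856343895196915), 80.69917297363281) 0.13069656492200418
```

View pics/wrist2.png

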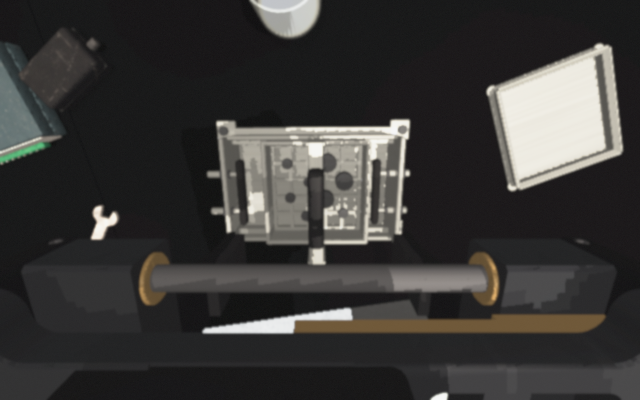

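The grip sits between the fingers at about (316,200). Its measured centre is (0.502,0.138), so I shift 2 mm in y, go down and close.

```bash
python3 -m handwheel '[{"hand":1,"dx":0,"dy":0.2,"dz":-3,"wx":0,"wy":0,"wz":0},{"hand":1,"dx":0,"dy":0,"dz":-3,"wx":0,"wy":0,"wz":0},{"hand":1,"dx":0,"dy":0,"dz":-2.7,"wx":0,"wy":0,"wz":0},{"hand":1,"dx":0,"dy":0,"dz":-2,"wx":0,"wy":0,"wz":0},{"hand":1,"dx":0,"dy":0,"dz":0,"wx":0,"wy":0,"wz":0},{"hand":1,"dx":0,"dy":0,"dz":0,"wx":0,"wy":0,"wz":0}]'
python3 - <<'E'
from h import *
f=np.load('wrist2.npz'); K,_,_=cal('wrist'); W=cloud(f['d'],K,f['R'],f['t'])
a=np.radians(-9.2); c=np.array([.5017,.1465]); ex=np.array([np.cos(a),np.sin(a)]); ey=np.array([-ex[1],ex[0]])
Y=(W[...,:2]-c)@ey; X=(W[...,:2]-c)@ex; z=W[...,2]
b=(np.abs(X)<.05)&(np.abs(Y)<.12)&(f['d']>0)
for lo,hi,nm in ((.062,.075,'z.062-.075'),(.052,.061,'z .052-.061')):
    h,e=np.histogram(Y[b&(z>lo)&(z<hi)],np.arange(-.11,.11,.002)); print(nm,[(round(float(e[i]),3),int(h[i])) for i in range(len(h)) if h[i]>8])
b=(np.abs(Y)<.1)&(np.abs(X)<.08)&(f['d']>0)
h,e=np.histogram(X[b&(z>.043)&(z<.052)],np.arange(-.08,.08,.002)); print([(round(float(e[i]),3),int(h[i])) for i in range(len(h)) if h[i]>8])
E
```

```text
time_s: 3.5
position: [0.5026, 0.1382, 0.0971]
tcp_rot: [[0.986, -0.164, 0.003], [-0.164, -0.986, 0.0], [0.003, -0.001, -1.0]]
force: [0.3, -0.0, -0.7]
opening: 1.004
z.062-.075 [(-0.1, 25), (-0.098, 16), (-0.096, 142), (-0.094, 221), (-0.092, 81), (-0.084, 12), (-0.076, 17), (-0.074, 106), (-0.072, 121), (-0.07, 133), (-0.068, 91), (-0.064, 34), (-0.062, 175), (-0.06, 241), (-0.058, 113), (-0.056, 9), (-0.052, 9), (-0.048, 9), (-0.046, 9), (-0.044, 9), (-0.042, 9), (-0.04, 9), (-0.026, 9), (0.002, 10), (0.004, 9), (0.012, 10), (0.022, 10), (0.036, 9), (0.04, 244), (0.042, 199), (0.044, 131), (0.066, 114), (0.068, 138), (0.07, 117), (0.072, 94), (0.082, 224), (0.084, 167), (0.086, 80), (0.088, 15), (0.09, 14)]
z .052-.061 [(-0.104, 18), (-0.102, 9), (-0.094, 177), (-0.092, 11), (-0.09, 16), (-0.088, 21), (-0.086, 13), (-0.084, 13), (-0.082, 22), (-0.08, 16), (-0.078, 16), (-0.068, 75), (-0.06, 17), (-0.058, 96), (-0.048, 17), (-0.046, 31), (-0.044, 38), (-0.042, 40), (-0.04, 40), (-0.038, 39), (-0.036, 34), (-0.034, 27), (-0.032, 29), (-0.03, 29), (-0.028, 35), (-0.026, 57), (-0.024,
[... 288 characters left out ...]
05, 220), (-0.048, 10), (-0.046, 12), (-0.044, 12), (-0.042, 11), (-0.04, 10), (-0.038, 15), (-0.036, 14), (-0.034, 28), (-0.032, 37), (-0.03, 34), (-0.028, 43), (-0.026, 34), (-0.024, 17), (-0.022, 9), (-0.018, 10), (-0.016, 11), (-0.014, 26), (-0.012, 32), (-0.01, 30), (-0.008, 34), (-0.006, 32), (-0.004, 19), (-0.002, 21), (0.0, 11), (0.002, 13), (0.004, 20), (0.006, 18), (0.008, 21), (0.01, 26), (0.012, 21), (0.014, 13), (0.018, 17), (0.02, 10), (0.022, 15), (0.024, 23), (0.026, 35), (0.028, 37), (0.03, 32), (0.032, 27), (0.034, 19), (0.036, 16), (0.038, 25), (0.04, 15), (0.042, 13), (0.044, 12), (0.046, 16), (0.048, 11), (0.05, 10), (0.052, 50), (0.054, 213), (0.056, 271), (0.058, 236)]
```

```bash
python3 -m handwheel '[{"hand":-1,"dx":0,"dy":0,"dz":0,"wx":0,"wy":0,"wz":0},{"hand":-1,"dx":0,"dy":0,"dz":0,"wx":0,"wy":0,"wz":0},{"hand":-1,"dx":0,"dy":0,"dz":0,"wx":0,"wy":0,"wz":0},{"hand":-1,"dx":0,"dy":0,"dz":0,"wx":0,"wy":0,"wz":0},{"hand":-1,"dx":0,"dy":0,"dz":0,"wx":0,"wy":0,"wz":0}]'; python3 -c "
from rig import bot;print(bot.read_state())"
```

```text
time_s: 4.0
position: [0.5012, 0.139, 0.0958]
tcp_rot: [[0.987, -0.162, 0.0], [-0.162, -0.987, 0.0], [0.0, -0.0, -1.0]]
force: [-0.8, -0.2, -0.7]
opening: 0.631
{'time_s': 4.0, 'joint_positions': array([ 3.17683851e+00,  3.33831500e+01,  1.03497189e+02, -3.55001737e-04,
        4.30936626e+01,  1.02519252e+02]), 'qvel': array([ 0.0132876 ,  0.24481058,  0.06509563,  0.00164865, -0.03321781,
        0.11364097]), 'tau': array([-1.74830959e-02, -3.92058456e+01, -1.03790152e+01,  1.24722239e-02,
       -8.57808022e-02,  1.07953156e-04]), 'position': array([0.50119642, 0.13898754, 0.09582092]), 'tcp_rot': array([[ 9.86736450e-01, -1.62329824e-01,  4.53293388e-04],
       [-1.62329850e-01, -9.86736550e-01,  2.09196807e-05],
       [ 4.43885266e-04, -9.42252594e-05, -9.99999897e-01]]), 'force': array([-0.80402988, -0.24424727, -0.69035403]), 'moment': array([0.00937422, 0.05791663, 0.01373594]), 'opening': 0.6309521771072245}
```

```bash
python3 -m handwheel '[{"hand":-1,"dx":0,"dy":0,"dz":0,"wx":0,"wy":0,"wz":0},{"hand":-1,"dx":0,"dy":0,"dz":0,"wx":0,"wy":0,"wz":0},{"hand":-1,"dx":0,"dy":0,"dz":0,"wx":0,"wy":0,"wz":0},{"hand":-1,"dx":0,"dy":0,"dz":0,"wx":0,"wy":0,"wz":0},{"hand":-1,"dx":0,"dy":0,"dz":0,"wx":0,"wy":0,"wz":0},{"hand":-1,"dx":0,"dy":0,"dz":0,"wx":0,"wy":0,"wz":0},{"hand":-1,"dx":0,"dy":0,"dz":0,"wx":0,"wy":0,"wz":0},{"hand":-1,"dx":0,"dy":0,"dz":0,"wx":0,"wy":0,"wz":0},{"hand":-1,"dx":0,"dy":0,"dz":0,"wx":0,"wy":0,"wz":0}]'; python3 -c "
from rig import bot;s=bot.read_state();print(s['force'],s['moment'],s['position'],s['opening'])"
```

```text
time_s: 4.9
position: [0.501, 0.1388, 0.0955]
tcp_rot: [[0.987, -0.162, -0.0], [-0.162, -0.987, -0.0], [-0.0, 0.0, -1.0]]
force: [0.2, -1.3, -0.6]
opening: 0.16
[ 0.17492386 -1.28523576 -0.55267195] [-0.21525402  0.04873938  0.01408528] [0.50100991 0.13876251 0.0954703 ] 0.16029973631819186
```

```bash
python3 -m handwheel '[{"hand":-1,"dx":0.08,"dy":0.5,"dz":0,"wx":0,"wy":0,"wz":0},{"hand":-1,"dx":0.08,"dy":0.5,"dz":0,"wx":0,"wy":0,"wz":0},{"hand":-1,"dx":0,"dy":0,"dz":0,"wx":0,"wy":0,"wz":0}]'; python3 -c "
from rig import bot;s=bot.read_state();print(s['force'],s['position'])"
python3 -m handwheel '[{"hand":-1,"dx":0.05,"dy":0.3,"dz":0,"wx":0,"wy":0,"wz":0},{"hand":-1,"dx":0.03,"dy":0.2,"dz":0,"wx":0,"wy":0,"wz":0},{"hand":-1,"dx":0,"dy":0,"dz":0,"wx":0,"wy":0,"wz":0}]'; python3 -c "
from rig import bot;s=bot.read_state();print(s['force'],s['position'])"
```

```text
time_s: 5.2
position: [0.5027, 0.1496, 0.0955]
tcp_rot: [[0.987, -0.162, -0.0], [-0.162, -0.987, 0.0], [-0.0, -0.0, -1.0]]
force: [-0.9, -1.0, -0.4]
opening: 0.157
[-0.93861998 -0.98812773 -0.41906153] [0.50266817 0.1496346  0.09547825]
time_s: 5.5
position: [0.5035, 0.1543, 0.0955]
tcp_rot: [[0.987, -0.162, -0.0], [-0.162, -0.987, 0.0], [-0.0, -0.0, -1.0]]
force: [-1.5, -2.1, -0.4]
opening: 0.16
[-1.50784367 -2.1211598  -0.39905855] [0.50345139 0.15432436 0.09549046]
```

```bash
python3 -m handwheel '[{"hand":-1,"dx":0.02,"dy":0.15,"dz":0,"wx":0,"wy":0,"wz":0},{"hand":-1,"dx":0,"dy":0,"dz":0,"wx":0,"wy":0,"wz":0}]'; python3 -c "
from rig import bot;s=bot.read_state();print(s['force'],s['position'])"
```

```text
time_s: 5.7
position: [0.5036, 0.1556, 0.0955]
tcp_rot: [[0.987, -0.163, -0.0], [-0.163, -0.987, 0.0], [-0.0, -0.0, -1.0]]
force: [-0.1, -2.1, -1.4]
opening: 0.158
[-0.11184075 -2.06718222 -1.37745541] [0.50364137 0.15559031 0.09547146]
```

```bash
for i in 1; do python3 -m handwheel '[{"hand":-1,"dx":0.02,"dy":0.1,"dz":0,"wx":0,"wy":0,"wz":0},{"hand":-1,"dx":0,"dy":0,"dz":0,"wx":0,"wy":0,"wz":0}]'; python3 -m handwheel '[{"hand":-1,"dx":0.02,"dy":0.1,"dz":0,"wx":0,"wy":0,"wz":0},{"hand":-1,"dx":0,"dy":0,"dz":0,"wx":0,"wy":0,"wz":0}]';python3 -m handwheel '[{"hand":-1,"dx":0.01,"dy":0.1,"dz":0,"wx":0,"wy":0,"wz":0},{"hand":-1,"dx":0,"dy":0,"dz":0,"wx":0,"wy":0,"wz":0}]'; done | egrep 'posi|force'
```

```text
position: [0.5038, 0.1565, 0.0955]
force: [0.0, -2.9, -1.1]
position: [0.504, 0.1575, 0.0955]
force: [-0.1, -2.7, -1.2]
position: [0.5042, 0.1586, 0.0955]
force: [0.0, -3.3, -1.4]
```

```bash
for i in 1; do python3 -m handwheel '[{"hand":-1,"dx":0.02,"dy":0.1,"dz":0,"wx":0,"wy":0,"wz":0},{"hand":-1,"dx":0,"dy":0,"dz":0,"wx":0,"wy":0,"wz":0}]'; python3 -m handwheel '[{"hand":-1,"dx":0.01,"dy":0.1,"dz":0,"wx":0,"wy":0,"wz":0},{"hand":-1,"dx":0,"dy":0,"dz":0,"wx":0,"wy":0,"wz":0}]'; done | egrep 'posi|force'
```

```text
position: [0.5044, 0.1596, 0.0955]
force: [-0.4, -1.9, -2.2]
position: [0.5045, 0.1605, 0.0955]
force: [-1.2, -2.9, -3.0]
```

```bash
python3 -m handwheel '[{"hand":-1,"dx":0.02,"dy":0.1,"dz":0,"wx":0,"wy":0,"wz":0},{"hand":-1,"dx":0,"dy":0,"dz":0,"wx":0,"wy":0,"wz":0}]'| egrep 'posi|force'
```

```text
position: [0.5047, 0.1611, 0.0955]
force: [-0.6, -5.2, -1.6]
```

```bash
python3 -m handwheel '[{"hand":-1,"dx":0.01,"dy":0.1,"dz":0,"wx":0,"wy":0,"wz":0},{"hand":-1,"dx":0,"dy":0,"dz":0,"wx":0,"wy":0,"wz":0}]'| egrep 'posi|force'
python3 - <<'E'
from h import *
K,R,t=cal('wrist')
p,d=vision.capture('wrist'); cv2.imwrite('pics/wrist3.png',p[:,:,::-1])
s=bot.read_state(); print(s['force'],s['moment'])
E
```

```text
position: [0.5048, 0.1617, 0.0956]
force: [0.0, -5.8, -1.5]
[-0.13263925 -5.65980701 -1.10621771] [-1.08857307  0.15407839  0.01547439]
```

View pics/wrist3.png

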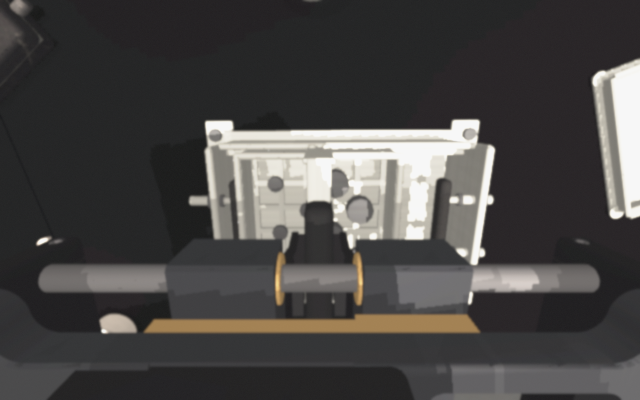

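The fingers hold the grip at (318,215). The sieve's left wall now meets the left buffer at about (237,205), and the force is rising, so contact is near y=0.1607. I'll press a little further.

```bash
python3 -m handwheel '[{"hand":-1,"dx":0.02,"dy":0.1,"dz":0,"wx":0,"wy":0,"wz":0},{"hand":-1,"dx":0,"dy":0,"dz":0,"wx":0,"wy":0,"wz":0}]'| egrep 'posi|force';python3 -m handwheel '[{"hand":-1,"dx":0.02,"dy":0.1,"dz":0,"wx":0,"wy":0,"wz":0},{"hand":-1,"dx":0,"dy":0,"dz":0,"wx":0,"wy":0,"wz":0}]'| egrep 'posi|force'
```

```text
position: [0.5049, 0.1623, 0.0956]
force: [-0.0, -8.1, -1.1]
position: [0.505, 0.1629, 0.0957]
force: [-0.6, -9.5, -0.5]
```

```bash
python3 -m handwheel '[{"hand":-1,"dx":0.01,"dy":0.05,"dz":0,"wx":0,"wy":0,"wz":0},{"hand":-1,"dx":0,"dy":0,"dz":0,"wx":0,"wy":0,"wz":0}]'| egrep 'posi|force';python3 -m handwheel '[{"hand":-1,"dx":-0.08,"dy":-0.5,"dz":0,"wx":0,"wy":0,"wz":0},{"hand":-1,"dx":-0.11,"dy":-0.7,"dz":0,"wx":0,"wy":0,"wz":0},{"hand":-1,"dx":-0.11,"dy":-0.7,"dz":0,"wx":0,"wy":0,"wz":0},{"hand":-1,"dx":-0.08,"dy":-0.5,"dz":0,"wx":0,"wy":0,"wz":0},{"hand":-1,"dx":0,"dy":0,"dz":0,"wx":0,"wy":0,"wz":0}]'| egrep 'posi|force'; python3 -m handwheel '[{"hand":-1,"dx":-0.03,"dy":-0.2,"dz":0,"wx":0,"wy":0,"wz":0},{"hand":-1,"dx":0,"dy":0,"dz":0,"wx":0,"wy":0,"wz":0}]'| egrep 'posi|force'; python3 -m handwheel '[{"hand":-1,"dx":-0.02,"dy":-0.1,"dz":0,"wx":0,"wy":0,"wz":0},{"hand":-1,"dx":0,"dy":0,"dz":0,"wx":0,"wy":0,"wz":0}]'| egrep 'posi|force'
```

```text
position: [0.505, 0.1631, 0.0957]
force: [-0.7, -10.3, 0.2]
position: [0.5013, 0.1401, 0.0955]
force: [-0.5, -1.0, -3.8]
position: [0.5012, 0.1388, 0.0955]
force: [-0.3, 0.2, -3.1]
position: [0.501, 0.138, 0.0955]
force: [-0.0, 1.4, -4.0]
```

```bash
R='x'; python3 -m handwheel '[{"hand":-1,"dx":-0.02,"dy":-0.1,"dz":0,"wx":0,"wy":0,"wz":0},{"hand":-1,"dx":0,"dy":0,"dz":0,"wx":0,"wy":0,"wz":0}]'| egrep 'posi|force'; python3 -m handwheel '[{"hand":-1,"dx":-0.01,"dy":-0.1,"dz":0,"wx":0,"wy":0,"wz":0},{"hand":-1,"dx":0,"dy":0,"dz":0,"wx":0,"wy":0,"wz":0}]'| egrep 'posi|force'; python3 -m handwheel '[{"hand":-1,"dx":-0.02,"dy":-0.1,"dz":0,"wx":0,"wy":0,"wz":0},{"hand":-1,"dx":0,"dy":0,"dz":0,"wx":0,"wy":0,"wz":0}]'| egrep 'posi|force'
```

```text
position: [0.5007, 0.1369, 0.0955]
force: [-0.1, 0.0, -3.6]
position: [0.5006, 0.1358, 0.0955]
force: [0.6, 1.1, -4.6]
position: [0.5004, 0.1348, 0.0955]
force: [0.7, 0.3, -5.6]
```

```bash
python3 -m handwheel '[{"hand":-1,"dx":-0.02,"dy":-0.1,"dz":-0.03,"wx":0,"wy":0,"wz":0},{"hand":-1,"dx":0,"dy":0,"dz":0,"wx":0,"wy":0,"wz":0}]'| egrep 'posi|force'; python3 -m handwheel '[{"hand":-1,"dx":-0.01,"dy":-0.1,"dz":0,"wx":0,"wy":0,"wz":0},{"hand":-1,"dx":0,"dy":0,"dz":0,"wx":0,"wy":0,"wz":0}]'| egrep 'posi|force'
```

```text
position: [0.5004, 0.1341, 0.0955]
force: [-0.6, 3.2, -1.3]
position: [0.5004, 0.133, 0.0955]
force: [-0.7, 3.1, -1.7]
```

```bash
python3 -m handwheel '[{"hand":-1,"dx":-0.01,"dy":-0.1,"dz":0,"wx":0,"wy":0,"wz":0},{"hand":-1,"dx":0,"dy":0,"dz":0,"wx":0,"wy":0,"wz":0}]'| egrep 'posi|force'; python3 -m handwheel '[{"hand":-1,"dx":-0.02,"dy":-0.1,"dz":0,"wx":0,"wy":0,"wz":0},{"hand":-1,"dx":0,"dy":0,"dz":0,"wx":0,"wy":0,"wz":0}]'| egrep 'posi|force'
```

```text
position: [0.5004, 0.1324, 0.0955]
force: [-0.4, 4.6, -0.1]
position: [0.5002, 0.1318, 0.0956]
force: [0.4, 5.9, 0.1]
```

```bash
python3 -m handwheel '[{"hand":-1,"dx":-0.02,"dy":-0.1,"dz":0,"wx":0,"wy":0,"wz":0},{"hand":-1,"dx":0,"dy":0,"dz":0,"wx":0,"wy":0,"wz":0}]'| egrep 'posi|force'
```

```text
position: [0.5001, 0.1311, 0.0956]
force: [0.1, 8.5, -0.7]
```

```bash
python3 -m handwheel '[{"hand":-1,"dx":-0.02,"dy":-0.1,"dz":0,"wx":0,"wy":0,"wz":0},{"hand":-1,"dx":0,"dy":0,"dz":0,"wx":0,"wy":0,"wz":0}]'| egrep 'time|posi|force'
```

```text
time_s: 10.45
position: [0.5001, 0.1306, 0.0957]
force: [-0.1, 9.1, 0.6]
```

Both buffers have been felt: contact on the left at tool y≈0.160 and on the right at ≈0.133, so about 27 mm of free travel. I'll start the shaking with a short test stroke to check tracking.

```bash
python3 -m handwheel '[{"hand":-1,"dx":0.42,"dy":2.7,"dz":0,"wx":0,"wy":0,"wz":0}]'| egrep 'time|posi|force'; python3 -m handwheel '[{"hand":-1,"dx":0,"dy":0,"dz":0,"wx":0,"wy":0,"wz":0}]'| egrep 'time|posi|force';python3 -m handwheel '[{"hand":-1,"dx":-0.34,"dy":-2.2,"dz":0,"wx":0,"wy":0,"wz":0}]'| egrep 'time|posi|force'; python3 -m handwheel '[{"hand":-1,"dx":0,"dy":0,"dz":0,"wx":0,"wy":0,"wz":0}]'| egrep 'time|posi|force'
```

```text
time_s: 10.55
position: [0.5035, 0.1529, 0.0956]
force: [-0.2, -4.0, -1.6]
time_s: 10.65
position: [0.5047, 0.1575, 0.0955]
force: [0.3, 6.1, 1.0]
time_s: 10.75
position: [0.5016, 0.1358, 0.0955]
force: [0.4, 3.1, 1.4]
time_s: 10.85
position: [0.5006, 0.1323, 0.0955]
force: [0.8, -1.7, 0.0]
```

```bash
python3 -m handwheel '[{"hand":-1,"dx":0.39,"dy":2.5,"dz":0,"wx":0,"wy":0,"wz":0},{"hand":-1,"dx":0,"dy":0,"dz":0,"wx":0,"wy":0,"wz":0},{"hand":-1,"dx":-0.39,"dy":-2.5,"dz":0,"wx":0,"wy":0,"wz":0},{"hand":-1,"dx":0,"dy":0,"dz":0,"wx":0,"wy":0,"wz":0},{"hand":-1,"dx":0.39,"dy":2.5,"dz":0,"wx":0,"wy":0,"wz":0},{"hand":-1,"dx":0,"dy":0,"dz":0,"wx":0,"wy":0,"wz":0},{"hand":-1,"dx":-0.39,"dy":-2.5,"dz":0,"wx":0,"wy":0,"wz":0},{"hand":-1,"dx":0,"dy":0,"dz":0,"wx":0,"wy":0,"wz":0}]'| egrep 'time|posi|force'; python3 -m handwheel '[{"hand":-1,"dx":0,"dy":0,"dz":0,"wx":0,"wy":0,"wz":0}]'| egrep 'time|posi|force'
python3 - <<'E'
from h import *
p,d=vision.capture('wrist'); cv2.imwrite('pics/wrist4.png',cv2.resize(p[100:270,180:500],None,fx=2.4,fy=2.4)[:,:,::-1])
p,d=vision.capture('scene'); cv2.imwrite('pics/scene4.png',cv2.resize(p[200:300,220:350],None,fx=5,fy=5,interpolation=cv2.INTER_CUBIC)[:,:,::-1])
E
```

```text
time_s: 11.65
position: [0.5004, 0.1324, 0.0954]
force: [-0.1, -3.4, 0.1]
time_s: 11.75
position: [0.5004, 0.1328, 0.0954]
force: [1.0, -4.0, 2.8]
```

View pics/wrist4.png

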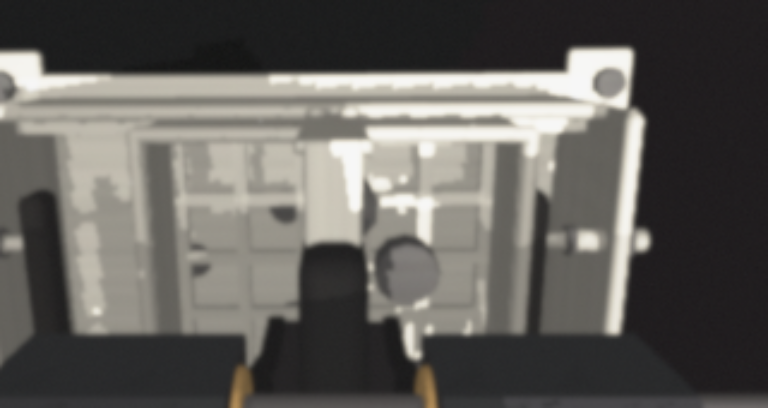

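View pics/scene4.png

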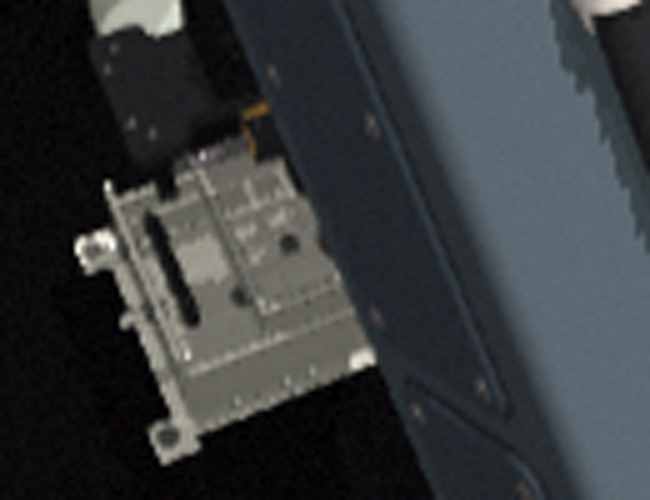

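The wrist crop shows a large cylinder at (407,270) and small ones at (285,213) and (200,258); the sieve is level and clear at both ends. Tracking is good with about 1.5 mm of overshoot, so I'll shake with a slightly longer stroke.

```bash
python3 -m handwheel '[{"hand":-1,"dx":0.4,"dy":2.6,"dz":0,"wx":0,"wy":0,"wz":0},{"hand":-1,"dx":0,"dy":0,"dz":0,"wx":0,"wy":0,"wz":0},{"hand":-1,"dx":-0.4,"dy":-2.6,"dz":0,"wx":0,"wy":0,"wz":0},{"hand":-1,"dx":0,"dy":0,"dz":0,"wx":0,"wy":0,"wz":0},{"hand":-1,"dx":0.4,"dy":2.6,"dz":0,"wx":0,"wy":0,"wz":0},{"hand":-1,"dx":0,"dy":0,"dz":0,"wx":0,"wy":0,"wz":0},{"hand":-1,"dx":-0.4,"dy":-2.6,"dz":0,"wx":0,"wy":0,"wz":0},{"hand":-1,"dx":0,"dy":0,"dz":0,"wx":0,"wy":0,"wz":0},{"hand":-1,"dx":0.4,"dy":2.6,"dz":0,"wx":0,"wy":0,"wz":0},{"hand":-1,"dx":0,"dy":0,"dz":0,"wx":0,"wy":0,"wz":0}]'| egrep 'time|posi|force'; python3 -m handwheel '[{"hand":-1,"dx":-0.4,"dy":-2.6,"dz":0,"wx":0,"wy":0,"wz":0},{"hand":-1,"dx":0,"dy":0,"dz":0,"wx":0,"wy":0,"wz":0},{"hand":-1,"dx":0.4,"dy":2.6,"dz":0,"wx":0,"wy":0,"wz":0},{"hand":-1,"dx":0,"dy":0,"dz":0,"wx":0,"wy":0,"wz":0},{"hand":-1,"dx":-0.4,"dy":-2.6,"dz":0,"wx":0,"wy":0,"wz":0},{"hand":-1,"dx":0,"dy":0,"dz":0,"wx":0,"wy":0,"wz":0},{"hand":-1,"dx":0.4,"dy":2.6,"dz":0,"wx":0,"wy":0,"wz":0},{"hand":-1,"dx":0,"dy":0,"dz":0,"wx":0,"wy":0,"wz":0},{"hand":-1,"dx":-0.4,"dy":-2.6,"dz":0,"wx":0,"wy":0,"wz":0},{"hand":-1,"dx":0,"dy":0,"dz":0,"wx":0,"wy":0,"wz":0}]'| egrep 'time|posi|force'
```

```text
time_s: 12.85
position: [0.5046, 0.1612, 0.0954]
force: [1.0, 3.0, 3.8]
time_s: 13.85
position: [0.5001, 0.1326, 0.0953]
force: [1.0, -3.4, 3.1]
```

```bash
python3 -m handwheel '[{"hand":-1,"dx":0.4,"dy":2.6,"dz":0,"wx":0,"wy":0,"wz":0},{"hand":-1,"dx":0,"dy":0,"dz":0,"wx":0,"wy":0,"wz":0},{"hand":-1,"dx":-0.4,"dy":-2.6,"dz":0,"wx":0,"wy":0,"wz":0},{"hand":-1,"dx":0,"dy":0,"dz":0,"wx":0,"wy":0,"wz":0},{"hand":-1,"dx":0.4,"dy":2.6,"dz":0,"wx":0,"wy":0,"wz":0},{"hand":-1,"dx":0,"dy":0,"dz":0,"wx":0,"wy":0,"wz":0},{"hand":-1,"dx":-0.4,"dy":-2.6,"dz":0,"wx":0,"wy":0,"wz":0},{"hand":-1,"dx":0,"dy":0,"dz":0,"wx":0,"wy":0,"wz":0},{"hand":-1,"dx":0.4,"dy":2.6,"dz":0,"wx":0,"wy":0,"wz":0},{"hand":-1,"dx":0,"dy":0,"dz":0,"wx":0,"wy":0,"wz":0}]'| egrep 'time|posi|force'; python3 -m handwheel '[{"hand":-1,"dx":-0.4,"dy":-2.6,"dz":0,"wx":0,"wy":0,"wz":0},{"hand":-1,"dx":0,"dy":0,"dz":0,"wx":0,"wy":0,"wz":0},{"hand":-1,"dx":0.4,"dy":2.6,"dz":0,"wx":0,"wy":0,"wz":0},{"hand":-1,"dx":0,"dy":0,"dz":0,"wx":0,"wy":0,"wz":0},{"hand":-1,"dx":-0.4,"dy":-2.6,"dz":0,"wx":0,"wy":0,"wz":0},{"hand":-1,"dx":0,"dy":0,"dz":0,"wx":0,"wy":0,"wz":0},{"hand":-1,"dx":0.4,"dy":2.6,"dz":0,"wx":0,"wy":0,"wz":0},{"hand":-1,"dx":0,"dy":0,"dz":0,"wx":0,"wy":0,"wz":0},{"hand":-1,"dx":-0.4,"dy":-2.6,"dz":0,"wx":0,"wy":0,"wz":0},{"hand":-1,"dx":0,"dy":0,"dz":0,"wx":0,"wy":0,"wz":0}]'| egrep 'time|posi|force'
python3 - <<'E'
from h import *
p,d=vision.capture('wrist'); cv2.imwrite('pics/wrist5.png',cv2.resize(p[100:270,180:500],None,fx=2.4,fy=2.4)[:,:,::-1])
p,d=vision.capture('top'); cv2.imwrite('pics/top5.png',cv2.resize(p[180:260,230:330],None,fx=6,fy=6,interpolation=cv2.INTER_CUBIC)[:,:,::-1])
E
```

```text
time_s: 14.85
position: [0.5044, 0.1611, 0.0952]
force: [1.1, 2.4, 4.8]
time_s: 15.85
position: [0.5, 0.1325, 0.0952]
force: [0.9, -3.0, 1.9]
```

View pics/wrist5.png

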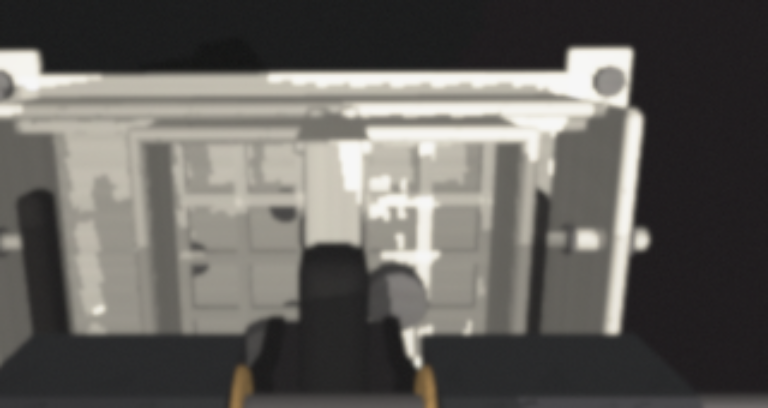

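View pics/top5.png

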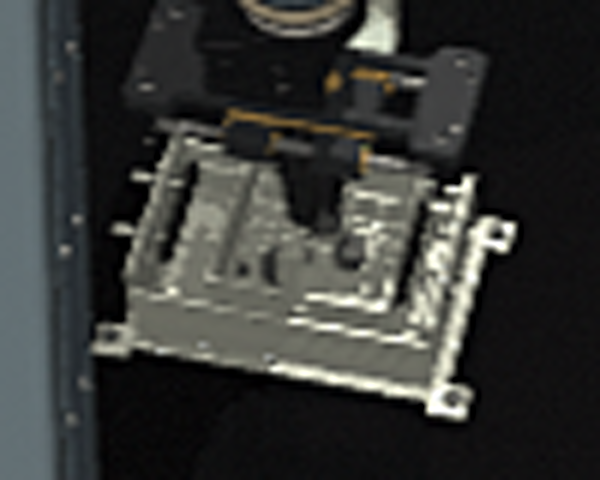

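Two small cylinders now stay put and are clipped by the hole edges at (285,210) and (198,258), so they are already below the plate. I'll keep shaking.

```bash
python3 -m handwheel '[{"hand":-1,"dx":0.4,"dy":2.6,"dz":0,"wx":0,"wy":0,"wz":0},{"hand":-1,"dx":0,"dy":0,"dz":0,"wx":0,"wy":0,"wz":0},{"hand":-1,"dx":-0.4,"dy":-2.6,"dz":0,"wx":0,"wy":0,"wz":0},{"hand":-1,"dx":0,"dy":0,"dz":0,"wx":0,"wy":0,"wz":0},{"hand":-1,"dx":0.4,"dy":2.6,"dz":0,"wx":0,"wy":0,"wz":0},{"hand":-1,"dx":0,"dy":0,"dz":0,"wx":0,"wy":0,"wz":0},{"hand":-1,"dx":-0.4,"dy":-2.6,"dz":0,"wx":0,"wy":0,"wz":0},{"hand":-1,"dx":0,"dy":0,"dz":0,"wx":0,"wy":0,"wz":0},{"hand":-1,"dx":0.4,"dy":2.6,"dz":0,"wx":0,"wy":0,"wz":0},{"hand":-1,"dx":0,"dy":0,"dz":0,"wx":0,"wy":0,"wz":0}]'| egrep 'time|posi|force'; python3 -m handwheel '[{"hand":-1,"dx":-0.4,"dy":-2.6,"dz":0,"wx":0,"wy":0,"wz":0},{"hand":-1,"dx":0,"dy":0,"dz":0,"wx":0,"wy":0,"wz":0},{"hand":-1,"dx":0.4,"dy":2.6,"dz":0,"wx":0,"wy":0,"wz":0},{"hand":-1,"dx":0,"dy":0,"dz":0,"wx":0,"wy":0,"wz":0},{"hand":-1,"dx":-0.4,"dy":-2.6,"dz":0,"wx":0,"wy":0,"wz":0},{"hand":-1,"dx":0,"dy":0,"dz":0,"wx":0,"wy":0,"wz":0},{"hand":-1,"dx":0.4,"dy":2.6,"dz":0,"wx":0,"wy":0,"wz":0},{"hand":-1,"dx":0,"dy":0,"dz":0,"wx":0,"wy":0,"wz":0},{"hand":-1,"dx":-0.4,"dy":-2.6,"dz":0,"wx":0,"wy":0,"wz":0},{"hand":-1,"dx":0,"dy":0,"dz":0,"wx":0,"wy":0,"wz":0}]'| egrep 'time|posi|force'
python3 -m handwheel '[{"hand":-1,"dx":0.4,"dy":2.6,"dz":0,"wx":0,"wy":0,"wz":0},{"hand":-1,"dx":0,"dy":0,"dz":0,"wx":0,"wy":0,"wz":0},{"hand":-1,"dx":-0.4,"dy":-2.6,"dz":0,"wx":0,"wy":0,"wz":0},{"hand":-1,"dx":0,"dy":0,"dz":0,"wx":0,"wy":0,"wz":0},{"hand":-1,"dx":0.4,"dy":2.6,"dz":0,"wx":0,"wy":0,"wz":0},{"hand":-1,"dx":0,"dy":0,"dz":0,"wx":0,"wy":0,"wz":0},{"hand":-1,"dx":-0.4,"dy":-2.6,"dz":0,"wx":0,"wy":0,"wz":0},{"hand":-1,"dx":0,"dy":0,"dz":0,"wx":0,"wy":0,"wz":0},{"hand":-1,"dx":0.4,"dy":2.6,"dz":0,"wx":0,"wy":0,"wz":0},{"hand":-1,"dx":0,"dy":0,"dz":0,"wx":0,"wy":0,"wz":0}]'| egrep 'time|posi|force'; python3 -m handwheel '[{"hand":-1,"dx":-0.4,"dy":-2.6,"dz":0,"wx":0,"wy":0,"wz":0},{"hand":-1,"dx":0,"dy":0,"dz":0,"wx":0,"wy":0,"wz":0},{"hand":-1,"dx":0.4,"dy":2.6,"dz":0,"wx":0,"wy":0,"wz":0},{"hand":-1,"dx":0,"dy":0,"dz":0,"wx":0,"wy":0,"wz":0},{"hand":-1,"dx":-0.4,"dy":-2.6,"dz":0,"wx":0,"wy":0,"wz":0},{"hand":-1,"dx":0,"dy":0,"dz":0,"wx":0,"wy":0,"wz":0},{"hand":-1,"dx":0.4,"dy":2.6,"dz":0,"wx":0,"wy":0,"wz":0},{"hand":-1,"dx":0,"dy":0,"dz":0,"wx":0,"wy":0,"wz":0},{"hand":-1,"dx":-0.4,"dy":-2.6,"dz":0,"wx":0,"wy":0,"wz":0},{"hand":-1,"dx":0,"dy":0,"dz":0,"wx":0,"wy":0,"wz":0}]'| egrep 'time|posi|force'
python3 - <<'E'
from h import *
p,d=vision.capture('wrist'); cv2.imwrite('pics/wrist6.png',cv2.resize(p[100:270,180:500],None,fx=2.4,fy=2.4)[:,:,::-1])
p,d=vision.capture('top'); cv2.imwrite('pics/top6.png',cv2.resize(p[180:260,230:330],None,fx=6,fy=6,interpolation=cv2.INTER_CUBIC)[:,:,::-1])
E
```

```text
time_s: 16.95
position: [0.5044, 0.161, 0.0952]
force: [1.3, 0.1, 2.8]
time_s: 17.95
position: [0.4999, 0.1325, 0.0951]
force: [-0.3, -1.3, 0.4]
time_s: 18.95
position: [0.5044, 0.1609, 0.0951]
force: [1.3, 1.2, -1.2]
time_s: 19.95
position: [0.4999, 0.1327, 0.0951]
force: [-0.1, -1.4, -3.5]
```

View pics/wrist6.png

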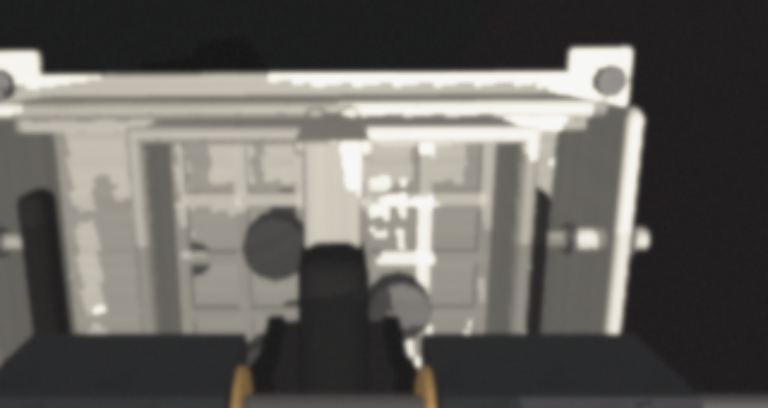

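View pics/top6.png

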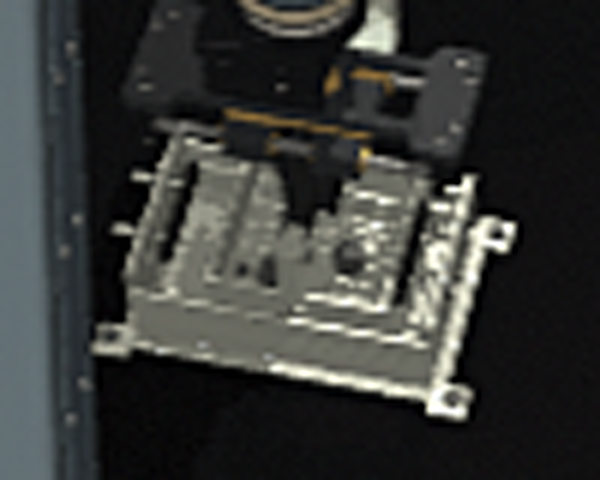

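```bash
cat > look.py <<'E'
from h import *
import sys
tag=sys.argv[1]
s=bot.read_state(); tp=s['position']
K,R,t=cal('wrist')
a=np.radians(-9.25); ex=np.array([np.cos(a),np.sin(a)]); ey=np.array([-ex[1],ex[0]])
out=[]
for n in ['wrist','top','scene']:
    if n!='wrist': K,R,t=cal(n)
    p,d=vision.capture(n); W=cloud(d,K,R,t)
    X=(W[...,:2]-tp[:2])@ex; Y=(W[...,:2]-tp[:2])@ey; z=W[...,2]
    m=(abs(X)<.0495)&(abs(Y)<.0495)&(d>0)
    # orthomap: colour and height, 1 px= .25mm
    S=4; 
    im=np.zeros((101*S,101*S,3),np.uint8); hm=np.zeros((101*S,101*S,3),np.uint8)
    idx=np.argwhere(m&(z<.075)); 
    for (v,u) in idx[np.argsort(z[idx[:,0],idx[:,1]])]:
        r=int((.0505-X[v,u])*1000*S); c=int((.0505-Y[v,u])*1000*S)
        h=z[v,u]; k={'wrist':3,'top':6,'scene':5}[n]
        im[r-k//2:r+k//2+1,c-k//2:c+k//2+1]=p[v,u][::-1]
        col=(255,0,0) if h<.03 else (90,90,90) if h<.0425 else (0,255,0) if h<.0495 else (0,0,255) if h<.057 else (200,200,200)
        hm[r-k//2:r+k//2+1,c-k//2:c+k//2+1]=col
    out.append(np.vstack([im,hm]))
o=np.hstack(out); o=cv2.resize(o,None,fx=.66,fy=.66); cv2.imwrite(f'pics/map{tag}.png',o); print(o.shape,s['time_s'])
E
python3 look.py a
```

```text
(533, 800, 3) 20.05
```

View pics/mapa.png

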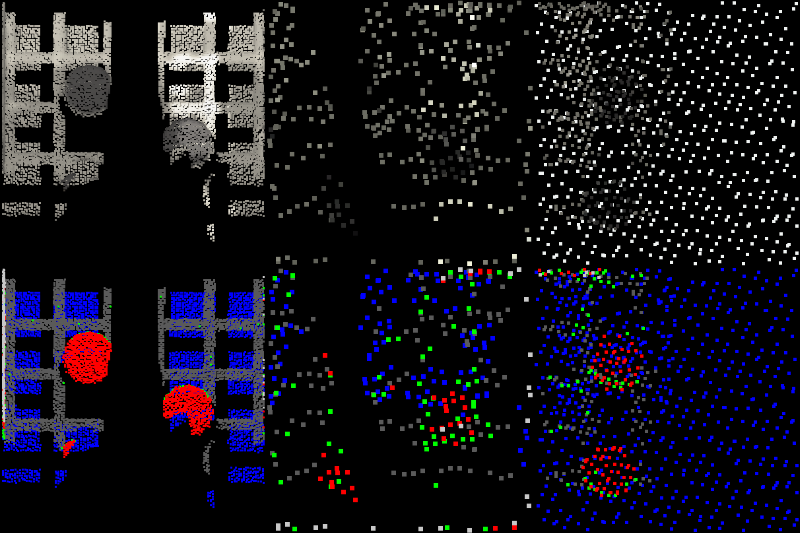

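The maps (x up, y left) show three large cylinders on the plate and no small ones in the parts that can be seen. The strip under the bail and the front-right corner are hidden. I'll shake several seconds more and look again.

```bash
python3 -m handwheel '[{"hand":-1,"dx":0.4,"dy":2.6,"dz":-0.02,"wx":0,"wy":0,"wz":0},{"hand":-1,"dx":0,"dy":0,"dz":0,"wx":0,"wy":0,"wz":0},{"hand":-1,"dx":-0.4,"dy":-2.6,"dz":0,"wx":0,"wy":0,"wz":0},{"hand":-1,"dx":0,"dy":0,"dz":0,"wx":0,"wy":0,"wz":0},{"hand":-1,"dx":0.4,"dy":2.6,"dz":0,"wx":0,"wy":0,"wz":0},{"hand":-1,"dx":0,"dy":0,"dz":0,"wx":0,"wy":0,"wz":0},{"hand":-1,"dx":-0.4,"dy":-2.6,"dz":0,"wx":0,"wy":0,"wz":0},{"hand":-1,"dx":0,"dy":0,"dz":0,"wx":0,"wy":0,"wz":0},{"hand":-1,"dx":0.4,"dy":2.6,"dz":0,"wx":0,"wy":0,"wz":0},{"hand":-1,"dx":0,"dy":0,"dz":0,"wx":0,"wy":0,"wz":0}]'| egrep 'time|posi|force'; python3 -m handwheel '[{"hand":-1,"dx":-0.4,"dy":-2.6,"dz":0,"wx":0,"wy":0,"wz":0},{"hand":-1,"dx":0,"dy":0,"dz":0,"wx":0,"wy":0,"wz":0},{"hand":-1,"dx":0.4,"dy":2.6,"dz":0,"wx":0,"wy":0,"wz":0},{"hand":-1,"dx":0,"dy":0,"dz":0,"wx":0,"wy":0,"wz":0},{"hand":-1,"dx":-0.4,"dy":-2.6,"dz":0,"wx":0,"wy":0,"wz":0},{"hand":-1,"dx":0,"dy":0,"dz":0,"wx":0,"wy":0,"wz":0},{"hand":-1,"dx":0.4,"dy":2.6,"dz":0,"wx":0,"wy":0,"wz":0},{"hand":-1,"dx":0,"dy":0,"dz":0,"wx":0,"wy":0,"wz":0},{"hand":-1,"dx":-0.4,"dy":-2.6,"dz":0,"wx":0,"wy":0,"wz":0},{"hand":-1,"dx":0,"dy":0,"dz":0,"wx":0,"wy":0,"wz":0}]'| egrep 'time|posi|force'
python3 -m handwheel '[{"hand":-1,"dx":0.4,"dy":2.6,"dz":0,"wx":0,"wy":0,"wz":0},{"hand":-1,"dx":0,"dy":0,"dz":0,"wx":0,"wy":0,"wz":0},{"hand":-1,"dx":-0.4,"dy":-2.6,"dz":0,"wx":0,"wy":0,"wz":0},{"hand":-1,"dx":0,"dy":0,"dz":0,"wx":0,"wy":0,"wz":0},{"hand":-1,"dx":0.4,"dy":2.6,"dz":0,"wx":0,"wy":0,"wz":0},{"hand":-1,"dx":0,"dy":0,"dz":0,"wx":0,"wy":0,"wz":0},{"hand":-1,"dx":-0.4,"dy":-2.6,"dz":0,"wx":0,"wy":0,"wz":0},{"hand":-1,"dx":0,"dy":0,"dz":0,"wx":0,"wy":0,"wz":0},{"hand":-1,"dx":0.4,"dy":2.6,"dz":0,"wx":0,"wy":0,"wz":0},{"hand":-1,"dx":0,"dy":0,"dz":0,"wx":0,"wy":0,"wz":0}]'| egrep 'time|posi|force'; python3 -m handwheel '[{"hand":-1,"dx":-0.4,"dy":-2.6,"dz":0,"wx":0,"wy":0,"wz":0},{"hand":-1,"dx":0,"dy":0,"dz":0,"wx":0,"wy":0,"wz":0},{"hand":-1,"dx":0.4,"dy":2.6,"dz":0,"wx":0,"wy":0,"wz":0},{"hand":-1,"dx":0,"dy":0,"dz":0,"wx":0,"wy":0,"wz":0},{"hand":-1,"dx":-0.4,"dy":-2.6,"dz":0,"wx":0,"wy":0,"wz":0},{"hand":-1,"dx":0,"dy":0,"dz":0,"wx":0,"wy":0,"wz":0},{"hand":-1,"dx":0.4,"dy":2.6,"dz":0,"wx":0,"wy":0,"wz":0},{"hand":-1,"dx":0,"dy":0,"dz":0,"wx":0,"wy":0,"wz":0},{"hand":-1,"dx":-0.4,"dy":-2.6,"dz":0,"wx":0,"wy":0,"wz":0},{"hand":-1,"dx":0,"dy":0,"dz":0,"wx":0,"wy":0,"wz":0}]'| egrep 'time|posi|force'; python3 look.py b
python3 -m handwheel '[{"hand":-1,"dx":0.4,"dy":2.6,"dz":0,"wx":0,"wy":0,"wz":0},{"hand":-1,"dx":0,"dy":0,"dz":0,"wx":0,"wy":0,"wz":0},{"hand":-1,"dx":-0.4,"dy":-2.6,"dz":0,"wx":0,"wy":0,"wz":0},{"hand":-1,"dx":0,"dy":0,"dz":0,"wx":0,"wy":0,"wz":0},{"hand":-1,"dx":0.4,"dy":2.6,"dz":0,"wx":0,"wy":0,"wz":0},{"hand":-1,"dx":0,"dy":0,"dz":0,"wx":0,"wy":0,"wz":0},{"hand":-1,"dx":-0.4,"dy":-2.6,"dz":0,"wx":0,"wy":0,"wz":0},{"hand":-1,"dx":0,"dy":0,"dz":0,"wx":0,"wy":0,"wz":0},{"hand":-1,"dx":0.4,"dy":2.6,"dz":0,"wx":0,"wy":0,"wz":0},{"hand":-1,"dx":0,"dy":0,"dz":0,"wx":0,"wy":0,"wz":0}]'| egrep 'time|posi|force'; python3 look.py c
```

```text
time_s: 21.2
position: [0.5046, 0.1611, 0.0951]
force: [0.2, -0.4, -0.4]
time_s: 22.2
position: [0.5001, 0.1327, 0.0951]
force: [0.4, -2.4, 0.0]
time_s: 23.2
position: [0.5046, 0.161, 0.0951]
force: [1.0, 0.0, -0.8]
time_s: 24.2
position: [0.5, 0.1326, 0.0951]
force: [0.1, -2.0, 0.0]
(533, 800, 3) 24.2
time_s: 25.35
position: [0.5045, 0.1611, 0.095]
force: [0.8, -0.0, 1.5]
(533, 800, 3) 25.35
```

View pics/mapb.png

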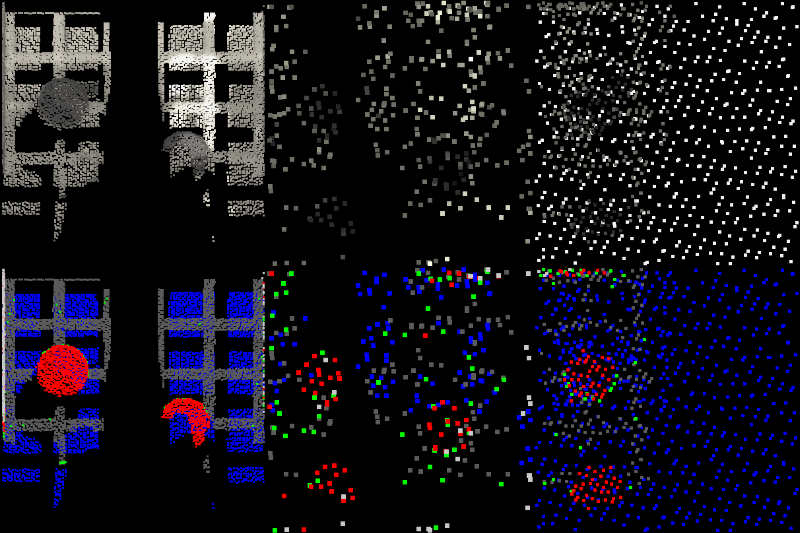

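View pics/mapc.png

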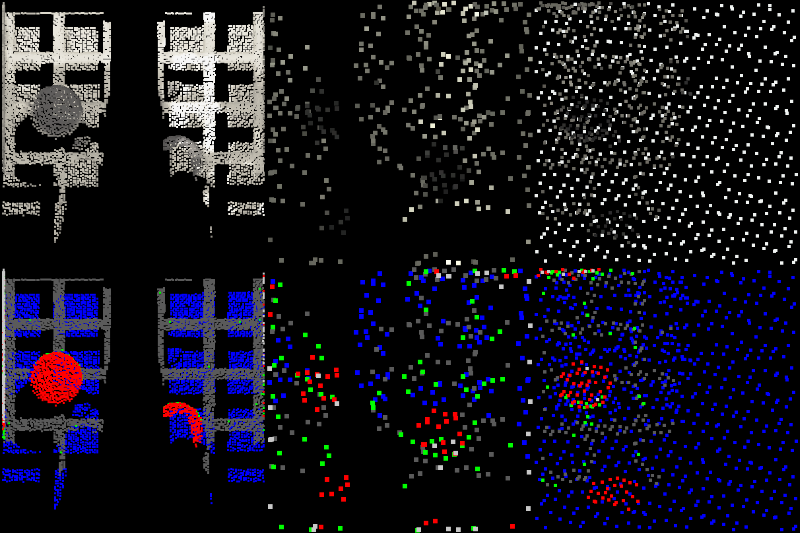

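No small cylinders on the visible plate. As a cross-check I'll count the ones lying on the receiver floor.

```bash
cat > floor.py <<'E'
from h import *
import sys
tag=sys.argv[1]
K,R,t=cal('wrist')
a=np.radians(-9.25); ex=np.array([np.cos(a),np.sin(a)]); ey=np.array([-ex[1],ex[0]]); c=np.array([.5017,.1415])
acc=[]
for n in ['wrist','top','scene']:
    if n!='wrist': K,R,t=cal(n)
    p,d=vision.capture(n); W=cloud(d,K,R,t)
    X=(W[...,:2]-c)@ex; Y=(W[...,:2]-c)@ey; z=W[...,2]
    m=(abs(X)<.054)&(abs(Y)<.087)&(d>0)&(z<.028)
    S=4; im=np.zeros((110*S,176*S,3),np.uint8); k={'wrist':3,'top':6,'scene':5}[n]
    for v,u in np.argwhere(m):
        r=int((.055-X[v,u])*1000*S); q=int((.088-Y[v,u])*1000*S); h=z[v,u]
        col=(120,60,0) if h<.0072 else (0,255,0) if h<.0125 else (0,0,255) if h<.02 else (150,150,150)
        im[r-k//2:r+k//2+1,q-k//2:q+k//2+1]=col
    acc.append(cv2.resize(im,None,fx=.56,fy=.56)); 
    if n!='top': acc.append(None)
w=acc[0];tp=acc[2];s=acc[3]
np.save(f'fl{tag}.npy',np.stack([w,tp,s]))
o=np.vstack([np.hstack([w,tp]),np.hstack([s,np.zeros_like(s)])]); cv2.imwrite(f'pics/floor{tag}.png',o); print(o.shape)
E
python3 floor.py c
python3 -m handwheel '[{"hand":-1,"dx":-0.4,"dy":-2.6,"dz":0,"wx":0,"wy":0,"wz":0},{"hand":-1,"dx":0,"dy":0,"dz":0,"wx":0,"wy":0,"wz":0},{"hand":-1,"dx":0.4,"dy":2.6,"dz":0,"wx":0,"wy":0,"wz":0},{"hand":-1,"dx":0,"dy":0,"dz":0,"wx":0,"wy":0,"wz":0},{"hand":-1,"dx":-0.4,"dy":-2.6,"dz":0,"wx":0,"wy":0,"wz":0},{"hand":-1,"dx":0,"dy":0,"dz":0,"wx":0,"wy":0,"wz":0},{"hand":-1,"dx":0.4,"dy":2.6,"dz":0,"wx":0,"wy":0,"wz":0},{"hand":-1,"dx":0,"dy":0,"dz":0,"wx":0,"wy":0,"wz":0},{"hand":-1,"dx":-0.4,"dy":-2.6,"dz":0,"wx":0,"wy":0,"wz":0},{"hand":-1,"dx":0,"dy":0,"dz":0,"wx":0,"wy":0,"wz":0}]'| egrep 'time|posi|force'
python3 floor.py d; python3 -c "
import numpy as np,cv2
a=np.load('flc.npy');b=np.load('fld.npy');m=np.maximum(a,b)
cv2.imwrite('pics/floorm.png',np.vstack([np.hstack([m[0],m[1]]),np.hstack([m[2],m.max(0)])]))"
```

```text
(492, 788, 3)
time_s: 26.65
position: [0.5, 0.1326, 0.095]
force: [1.1, -1.8, -0.9]
(492, 788, 3)
```

View pics/floorm.png

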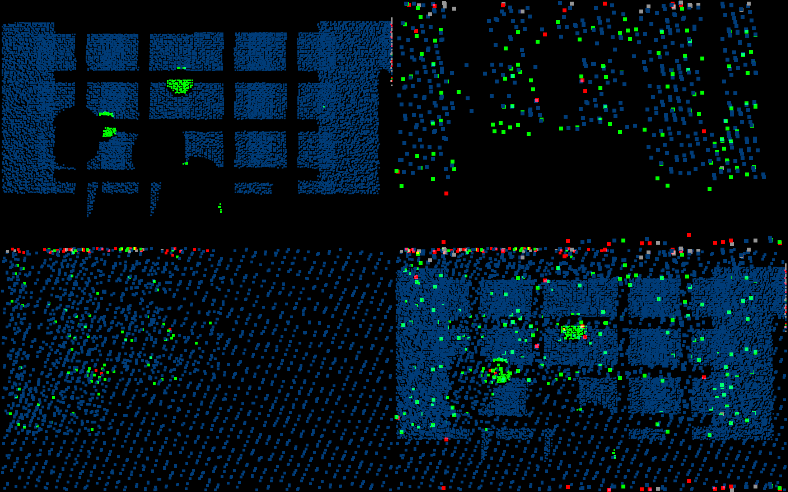

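Two small cylinders are clearly on the floor at (180,85) and (108,125) in the left map, with hints of two more at (185,163) and (220,207). The near side is hidden by the gripper. There is time to spare, so I'll shake a bit longer, then let go and rise for a clear look before lifting.

```bash
python3 -m handwheel '[{"hand":-1,"dx":0.4,"dy":2.6,"dz":0,"wx":0,"wy":0,"wz":0},{"hand":-1,"dx":0,"dy":0,"dz":0,"wx":0,"wy":0,"wz":0},{"hand":-1,"dx":-0.4,"dy":-2.6,"dz":0,"wx":0,"wy":0,"wz":0},{"hand":-1,"dx":0,"dy":0,"dz":0,"wx":0,"wy":0,"wz":0},{"hand":-1,"dx":0.4,"dy":2.6,"dz":0,"wx":0,"wy":0,"wz":0},{"hand":-1,"dx":0,"dy":0,"dz":0,"wx":0,"wy":0,"wz":0},{"hand":-1,"dx":-0.4,"dy":-2.6,"dz":0,"wx":0,"wy":0,"wz":0},{"hand":-1,"dx":0,"dy":0,"dz":0,"wx":0,"wy":0,"wz":0},{"hand":-1,"dx":0.4,"dy":2.6,"dz":0,"wx":0,"wy":0,"wz":0},{"hand":-1,"dx":0,"dy":0,"dz":0,"wx":0,"wy":0,"wz":0}]'| egrep 'time|posi|force'; python3 -m handwheel '[{"hand":-1,"dx":-0.4,"dy":-2.6,"dz":0,"wx":0,"wy":0,"wz":0},{"hand":-1,"dx":0,"dy":0,"dz":0,"wx":0,"wy":0,"wz":0},{"hand":-1,"dx":0.4,"dy":2.6,"dz":0,"wx":0,"wy":0,"wz":0},{"hand":-1,"dx":0,"dy":0,"dz":0,"wx":0,"wy":0,"wz":0},{"hand":-1,"dx":-0.4,"dy":-2.6,"dz":0,"wx":0,"wy":0,"wz":0},{"hand":-1,"dx":0,"dy":0,"dz":0,"wx":0,"wy":0,"wz":0},{"hand":-1,"dx":0.4,"dy":2.6,"dz":0,"wx":0,"wy":0,"wz":0},{"hand":-1,"dx":0,"dy":0,"dz":0,"wx":0,"wy":0,"wz":0},{"hand":-1,"dx":-0.2,"dy":-1.3,"dz":0,"wx":0,"wy":0,"wz":0},{"hand":-1,"dx":0,"dy":0,"dz":0,"wx":0,"wy":0,"wz":0}]'| egrep 'time|posi|force'
python3 -m handwheel '[{"hand":1,"dx":0,"dy":0,"dz":0,"wx":0,"wy":0,"wz":0},{"hand":1,"dx":0,"dy":0,"dz":0,"wx":0,"wy":0,"wz":0},{"hand":1,"dx":0,"dy":0,"dz":0,"wx":0,"wy":0,"wz":0},{"hand":1,"dx":0,"dy":0,"dz":0,"wx":0,"wy":0,"wz":0},{"hand":1,"dx":0,"dy":0,"dz":0,"wx":0,"wy":0,"wz":0},{"hand":1,"dx":0,"dy":0,"dz":0,"wx":0,"wy":0,"wz":0},{"hand":1,"dx":0,"dy":0,"dz":3,"wx":0,"wy":0,"wz":0},{"hand":1,"dx":-2,"dy":0,"dz":4,"wx":0,"wy":0,"wz":0},{"hand":1,"dx":-3,"dy":0,"dz":3,"wx":0,"wy":0,"wz":0},{"hand":1,"dx":0,"dy":0,"dz":0,"wx":0,"wy":0,"wz":0}]'
python3 - <<'E'
from h import *
K,R,t=cal('wrist')
p,d=vision.capture('wrist'); np.savez('wrist7.npz',p=p,d=d,R=R,t=t); cv2.imwrite('pics/wrist7.png',p[:,:,::-1])
p,d=vision.capture('top'); cv2.imwrite('pics/top7.png',cv2.resize(p[180:260,230:330],None,fx=6,fy=6,interpolation=cv2.INTER_CUBIC)[:,:,::-1])
E
```

```text
time_s: 27.8
position: [0.5044, 0.161, 0.095]
force: [1.3, 0.2, -0.9]
time_s: 28.8
position: [0.5018, 0.146, 0.095]
force: [0.7, -0.2, -1.6]
time_s: 29.8
position: [0.4502, 0.1474, 0.1981]
tcp_rot: [[0.987, -0.161, 0.003], [-0.161, -0.987, 0.0], [0.003, -0.001, -1.0]]
force: [-0.3, 0.2, -0.4]
opening: 0.96
```

View pics/wrist7.png

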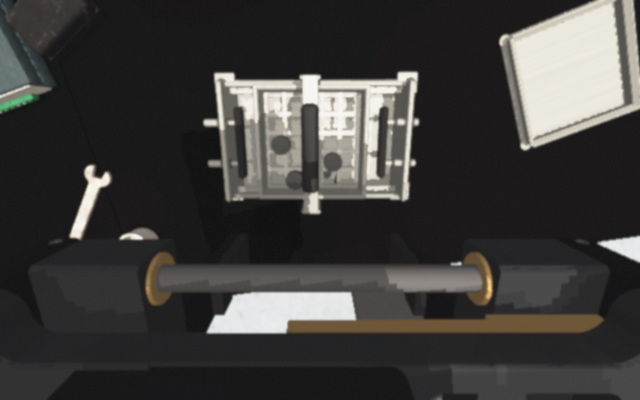

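View pics/top7.png

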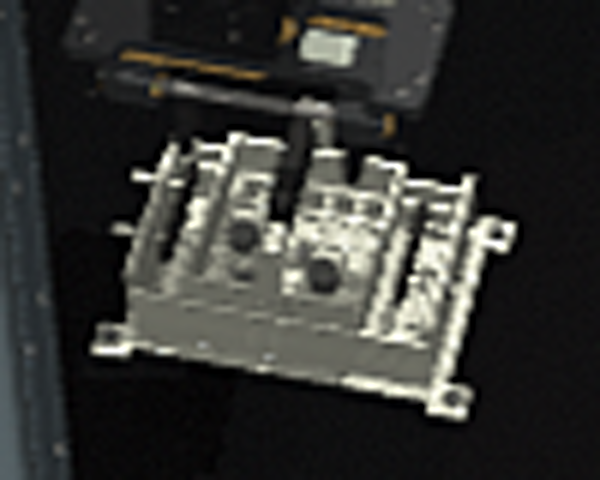

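Run:
```python
from h import *
f=np.load('wrist7.npz'); K,_,_=cal('wrist'); W=cloud(f['d'],K,f['R'],f['t']); p=f['p']
P=W[(np.hypot(W[...,0]-.5,W[...,1]-.146)<.1)&(W[...,2]>.119)&(W[...,2]<.14)]; print(cv2.minAreaRect(P[:,:2].astype(np.float32)))
c=np.array(cv2.minAreaRect(P[:,:2].astype(np.float32))[0]); z=W[...,2]
m=f['d']>0
x0,x1,y0,y1=205,425,65,220
h=z[y0:y1,x0:x1]; I=p[y0:y1,x0:x1,::-1].copy(); H=np.zeros_like(I)
for lo,hi,col in [(-1,.0072,(120,60,0)),(.0072,.0125,(0,255,0)),(.0125,.03,(255,255,0)),(.03,.0425,(90,90,90)),(.0425,.0495,(0,255,255)),(.0495,.057,(0,0,255)),(.057,1,(200,200,200))]: H[(h>=lo)&(h<hi)]=col
o=np.hstack([I,H]); o=cv2.resize(o,None,fx=1.8,fy=3.2,interpolation=cv2.INTER_NEAREST); o=cv2.resize(np.vstack([cv2.resize(I,None,fx=3.6,fy=1.9),cv2.resize(H,None,fx=3.6,fy=1.9,interpolation=0)]),None,fx=1,fy=1); cv2.imwrite('pics/cls7.png',o); print(o.shape)
```

```text
((0.5018250942230225, 0.14593398571014404), (0.01358787715435028, 0.06980106979608536), 80.68685150146484)
(588, 792, 3)
```

View pics/cls7.png

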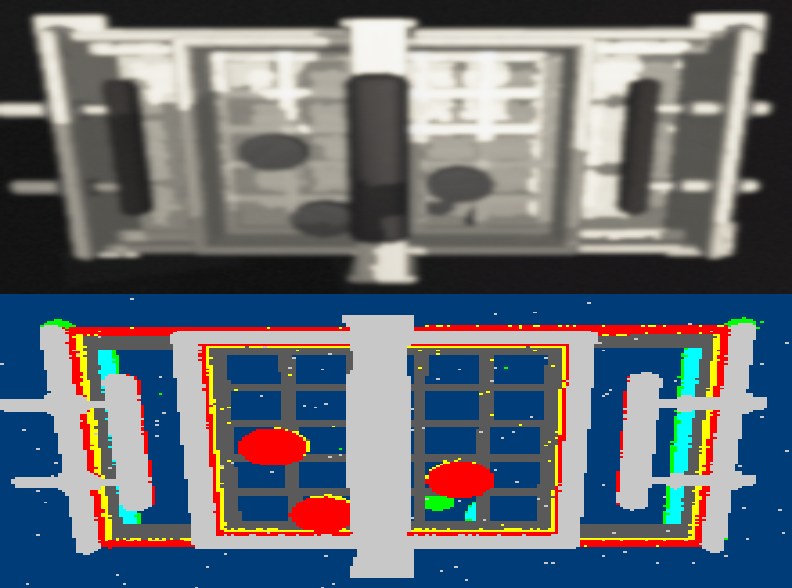

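The plate is clear of small ones outside the strip under the bail. Two show on the floor at (435,502) and (470,512). I'll shift sideways to see under the bail.

```bash
python3 -m handwheel '[{"hand":1,"dx":0,"dy":4.5,"dz":0,"wx":0,"wy":0,"wz":0},{"hand":1,"dx":0,"dy":4.5,"dz":0,"wx":0,"wy":0,"wz":0},{"hand":1,"dx":0,"dy":0,"dz":0,"wx":0,"wy":0,"wz":0}]'
cat > cls.py <<'E'
from h import *
import sys
K,R,t=cal('wrist')
p,d=vision.capture('wrist'); W=cloud(d,K,R,t); z=W[...,2]
# px box of receiver
c=cv2.projectPoints(np.array([[.5,.141,.05]]),cv2.Rodrigues(R)[0],t,K,None)[0].ravel(); print(c)
x0=int(max(0,c[0]-130)); x1=x0+260; y0=int(max(0,c[1]-85)); y1=y0+160
h=z[y0:y1,x0:x1]; I=p[y0:y1,x0:x1,::-1].copy(); H=np.zeros_like(I)
for lo,hi,col in [(-1,.0072,(120,60,0)),(.0072,.0125,(0,255,0)),(.0125,.03,(255,255,0)),(.03,.0425,(90,90,90)),(.0425,.0495,(0,255,255)),(.0495,.057,(0,0,255)),(.057,1,(200,200,200))]: H[(h>=lo)&(h<hi)]=col
o=np.vstack([cv2.resize(I,None,fx=3,fy=1.85),cv2.resize(H,None,fx=3,fy=1.85,interpolation=0)]); cv2.imwrite(sys.argv[1],o)
E
python3 cls.py pics/cls8.png
```

```text
time_s: 30.2
position: [0.4531, 0.241, 0.1938]
tcp_rot: [[0.987, -0.158, 0.0], [-0.158, -0.987, 0.002], [0.0, -0.002, -1.0]]
force: [0.3, 0.1, -0.3]
opening: 0.999
[409.56496771 131.39506818]
```

View pics/cls8.png

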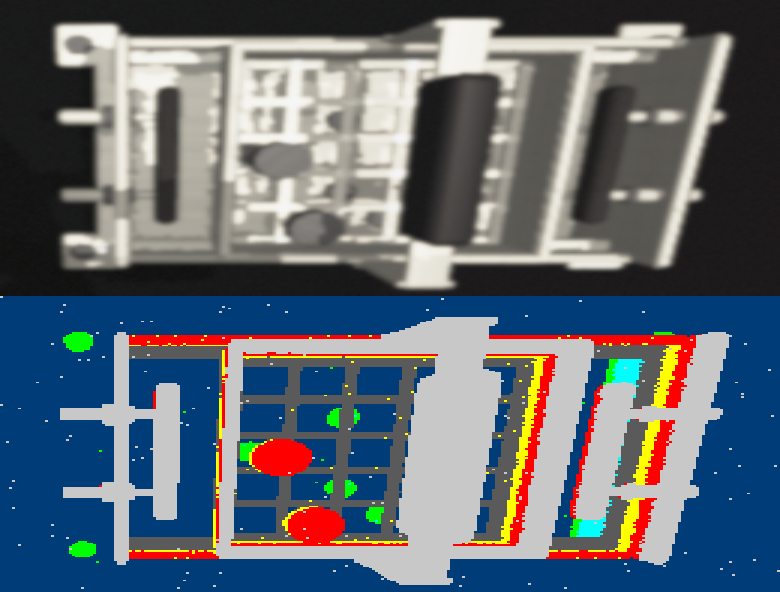

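View 8 is clear. Small cylinders show on the receiver floor at (343,417), (245,452), (342,488) and (375,515), with a fifth on edge seen in the previous view, and the plate carries only large ones. Next a quick overhead look at the tray before re-gripping.

```bash
python3 -m handwheel '[{"hand":1,"dx":0,"dy":-4.6,"dz":1,"wx":0,"wy":0,"wz":0},{"hand":1,"dx":0,"dy":-4.6,"dz":1,"wx":0,"wy":0,"wz":0},{"hand":1,"dx":0,"dy":-4.6,"dz":1,"wx":0,"wy":0,"wz":0},{"hand":1,"dx":0,"dy":-4.6,"dz":1,"wx":0,"wy":0,"wz":0},{"hand":1,"dx":0,"dy":-4.6,"dz":0,"wx":0,"wy":0,"wz":0},{"hand":1,"dx":0,"dy":-4.6,"dz":0,"wx":0,"wy":0,"wz":0},{"hand":1,"dx":0,"dy":-4.6,"dz":0,"wx":0,"wy":0,"wz":0},{"hand":1,"dx":0,"dy":-4.6,"dz":0,"wx":0,"wy":0,"wz":0},{"hand":1,"dx":0,"dy":0,"dz":0,"wx":0,"wy":0,"wz":0},{"hand":1,"dx":0,"dy":0,"dz":0,"wx":0,"wy":0,"wz":0}]'
python3 - <<'E'
from h import *
K,R,t=cal('wrist'); print('cam',-R.T@t)
p,d=vision.capture('wrist'); np.savez('wrist9.npz',p=p,d=d,R=R,t=t); cv2.imwrite('pics/wrist9.png',p[:,:,::-1])
W=cloud(d,K,R,t); z=W[...,2]; b=(np.hypot(W[...,0]-.526,W[...,1]+.144)<.11)&(d>0)
for lo,hi in ((.0155,.025),(.013,.025),(.0015,.006)):
    Q=W[b&(z>lo)&(z<hi)]; 
    if lo<.01: Q=Q[np.hypot(Q[:,0]-.526,Q[:,1]+.144)<.09]
    print(lo,len(Q),cv2.minAreaRect(Q[:,:2].astype(np.float32)))
# inner floor: bright connected component at z<.006 & bright
g=p.min(-1)
m=((z>-.002)&(z<.0075)&(g>90)&b).astype(np.uint8)
n,l,st,ce=cv2.connectedComponentsWithStats(m); k=1+np.argmax(st[1:,4]); Q=W[l==k]; print('floor',len(Q),np.median(Q[:,2]),cv2.minAreaRect(Q[:,:2].astype(np.float32)),Q.mean(0))
E
```

```text
time_s: 31.25
position: [0.4515, -0.1328, 0.2339]
tcp_rot: [[0.986, -0.167, -0.002], [-0.167, -0.986, 0.001], [-0.002, -0.001, -1.0]]
force: [-1.3, 0.6, -0.4]
opening: 1.0
cam [ 0.52542133 -0.14569745  0.39671761]
0.0155 1346 ((0.5259152054786682, -0.1462392508983612), (0.12330204248428345, 0.12321212142705917), 11.727261543273926)
0.013 2133 ((0.5259292125701904, -0.14624154567718506), (0.12355538457632065, 0.12370305508375168), 12.056424140930176)
0.0015 9189 ((0.5267207622528076, -0.14367815852165222), (0.17838791012763977, 0.1788770854473114), 7.725860595703125)
floor 7971 0.003889114677865536 ((0.5258989930152893, -0.14626440405845642), (0.11054456233978271, 0.11052373051643372), 12.036091804504395) [ 0.52810056 -0.14665154  0.00390887]
```

View pics/wrist9.png

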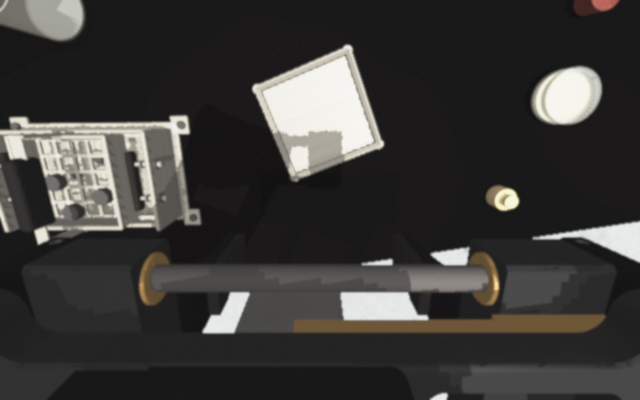

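The tray sits at (0.5259,-0.1462), yaw 12.04°. Its floor measures 110.5 mm square at z≈3.9 mm, which fits the 110 mm given. Back to the grip.

```bash
python3 -m handwheel '[{"hand":1,"dx":0.8,"dy":4.6,"dz":0,"wx":0,"wy":0,"wz":0},{"hand":1,"dx":0.8,"dy":4.6,"dz":0,"wx":0,"wy":0,"wz":0},{"hand":1,"dx":0.8,"dy":4.6,"dz":0,"wx":0,"wy":0,"wz":0},{"hand":1,"dx":0.8,"dy":4.6,"dz":-1,"wx":0,"wy":0,"wz":0},{"hand":1,"dx":0.8,"dy":4.6,"dz":-2,"wx":0,"wy":0,"wz":0},{"hand":1,"dx":1,"dy":4.8,"dz":-3,"wx":0,"wy":0,"wz":0},{"hand":1,"dx":0,"dy":0,"dz":0,"wx":0,"wy":0,"wz":0},{"hand":1,"dx":0,"dy":0,"dz":0,"wx":0,"wy":0,"wz":0},{"hand":1,"dx":0,"dy":0,"dz":0,"wx":0,"wy":0,"wz":0}]'
```

```text
time_s: 32.2
position: [0.5005, 0.1399, 0.1796]
tcp_rot: [[0.987, -0.162, 0.0], [-0.162, -0.987, -0.0], [0.0, 0.0, -1.0]]
force: [-0.4, -0.1, 0.4]
opening: 1.0
```

```bash
python3 -m handwheel '[{"hand":1,"dx":0.13,"dy":0.6,"dz":0,"wx":0,"wy":0,"wz":0},{"hand":1,"dx":0,"dy":0,"dz":-3,"wx":0,"wy":0,"wz":0},{"hand":1,"dx":0,"dy":0,"dz":-3,"wx":0,"wy":0,"wz":0},{"hand":1,"dx":0,"dy":0,"dz":-2.4,"wx":0,"wy":0,"wz":0},{"hand":1,"dx":0,"dy":0,"dz":0,"wx":0,"wy":0,"wz":0},{"hand":1,"dx":0,"dy":0,"dz":0,"wx":0,"wy":0,"wz":0}]'
```

```text
time_s: 32.8
position: [0.5027, 0.1453, 0.0959]
tcp_rot: [[0.986, -0.164, 0.001], [-0.164, -0.986, 0.0], [0.001, -0.0, -1.0]]
force: [0.3, 0.0, -1.0]
opening: 0.999
```

```bash
python3 -m handwheel '[{"hand":-1,"dx":0,"dy":0,"dz":0,"wx":0,"wy":0,"wz":0},{"hand":-1,"dx":0,"dy":0,"dz":0,"wx":0,"wy":0,"wz":0},{"hand":-1,"dx":0,"dy":0,"dz":0,"wx":0,"wy":0,"wz":0},{"hand":-1,"dx":0,"dy":0,"dz":0,"wx":0,"wy":0,"wz":0},{"hand":-1,"dx":0,"dy":0,"dz":0,"wx":0,"wy":0,"wz":0},{"hand":-1,"dx":0,"dy":0,"dz":0,"wx":0,"wy":0,"wz":0},{"hand":-1,"dx":0,"dy":0,"dz":0,"wx":0,"wy":0,"wz":0},{"hand":-1,"dx":0,"dy":0,"dz":0,"wx":0,"wy":0,"wz":0},{"hand":-1,"dx":0,"dy":0,"dz":0,"wx":0,"wy":0,"wz":0},{"hand":-1,"dx":0,"dy":0,"dz":0,"wx":0,"wy":0,"wz":0}]' >/dev/null;  python3 -m handwheel '[{"hand":-1,"dx":0,"dy":0,"dz":0,"wx":0,"wy":0,"wz":0},{"hand":-1,"dx":0,"dy":0,"dz":0,"wx":0,"wy":0,"wz":0},{"hand":-1,"dx":0,"dy":0,"dz":0,"wx":0,"wy":0,"wz":0},{"hand":-1,"dx":0,"dy":0,"dz":0,"wx":0,"wy":0,"wz":0},{"hand":-1,"dx":0,"dy":0,"dz":0,"wx":0,"wy":0,"wz":0}]'
```

```text
time_s: 34.3
position: [0.5022, 0.146, 0.0952]
tcp_rot: [[0.987, -0.163, -0.0], [-0.163, -0.987, 0.0], [-0.0, -0.0, -1.0]]
force: [1.5, -0.7, -1.9]
opening: 0.158
```

```bash
python3 -m handwheel '[{"hand":-1,"dx":0,"dy":0,"dz":0.3,"wx":0,"wy":0,"wz":0},{"hand":-1,"dx":0,"dy":0,"dz":0.7,"wx":0,"wy":0,"wz":0},{"hand":-1,"dx":0,"dy":0,"dz":1.2,"wx":0,"wy":0,"wz":0},{"hand":-1,"dx":0,"dy":0,"dz":1.5,"wx":0,"wy":0,"wz":0},{"hand":-1,"dx":0,"dy":0,"dz":1.5,"wx":0,"wy":0,"wz":0},{"hand":-1,"dx":0,"dy":0,"dz":1.2,"wx":0,"wy":0,"wz":0},{"hand":-1,"dx":0,"dy":0,"dz":1,"wx":0,"wy":0,"wz":0},{"hand":-1,"dx":0,"dy":0,"dz":0,"wx":0,"wy":0,"wz":0}]'
python3 - <<'E'
from h import *
p,d=vision.capture('top'); cv2.imwrite('pics/top10.png',cv2.resize(p[150:270,210:370],None,fx=4.5,fy=4.5,interpolation=cv2.INTER_CUBIC)[:,:,::-1])
E
```

```text
time_s: 35.1
position: [0.5032, 0.1461, 0.1709]
tcp_rot: [[0.987, -0.162, 0.004], [-0.162, -0.987, 0.0], [0.003, -0.001, -1.0]]
force: [1.2, 0.4, -6.4]
opening: 0.154
```

View pics/top10.png

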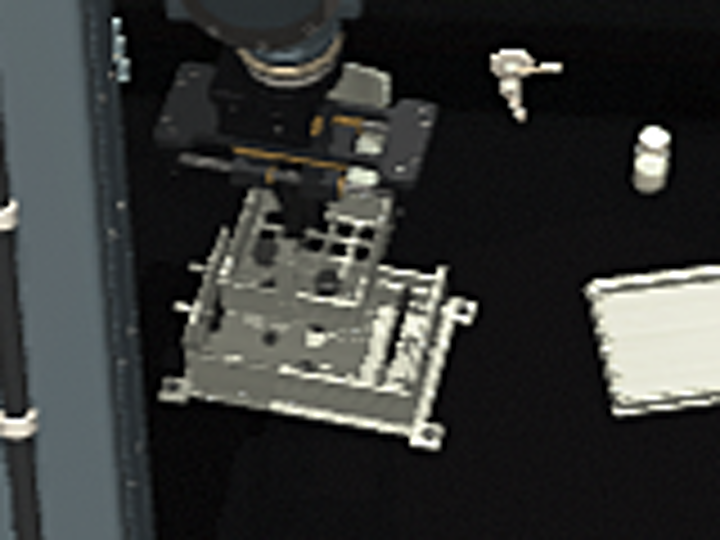

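The sieve is up with the large cylinders in it, and the small dark spots stay on the receiver floor at about (270,338). Carrying it across to the tray.

```bash
python3 -m handwheel '[{"hand":-1,"dx":0.2,"dy":-1.5,"dz":0,"wx":0,"wy":0,"wz":0.02},{"hand":-1,"dx":0.2,"dy":-3,"dz":0,"wx":0,"wy":0,"wz":0.04},{"hand":-1,"dx":0.3,"dy":-3.5,"dz":0,"wx":0,"wy":0,"wz":0.04},{"hand":-1,"dx":0.3,"dy":-3.5,"dz":0,"wx":0,"wy":0,"wz":0.05},{"hand":-1,"dx":0.3,"dy":-3.5,"dz":0,"wx":0,"wy":0,"wz":0.05},{"hand":-1,"dx":0.3,"dy":-3.5,"dz":0,"wx":0,"wy":0,"wz":0.05},{"hand":-1,"dx":0.2,"dy":-3.5,"dz":0,"wx":0,"wy":0,"wz":0.05},{"hand":-1,"dx":0.2,"dy":-3.2,"dz":0,"wx":0,"wy":0,"wz":0.04},{"hand":-1,"dx":0.2,"dy":-2.5,"dz":0,"wx":0,"wy":0,"wz":0.03},{"hand":-1,"dx":0.2,"dy":-1.5,"dz":0,"wx":0,"wy":0,"wz":0}]' >/dev/null; python3 -m handwheel '[{"hand":-1,"dx":0,"dy":0,"dz":0,"wx":0,"wy":0,"wz":0},{"hand":-1,"dx":0,"dy":0,"dz":0,"wx":0,"wy":0,"wz":0},{"hand":-1,"dx":0,"dy":0,"dz":0,"wx":0,"wy":0,"wz":0}]'
python3 - <<'E'
from h import *
s=bot.read_state(); print(s['position'],np.degrees(np.arctan2(s['tcp_rot'][1,0],s['tcp_rot'][0,0])))
K,R,t=cal('wrist')
p,d=vision.capture('wrist'); cv2.imwrite('pics/wrist11.png',p[:,:,::-1])
E
```

```text
time_s: 36.45
position: [0.5254, -0.1444, 0.1688]
tcp_rot: [[0.979, 0.206, -0.002], [0.206, -0.979, 0.002], [-0.001, -0.002, -1.0]]
force: [0.4, -0.3, -6.8]
opening: 0.155
[ 0.52538735 -0.14438694  0.16881777] 11.894603169921103
```

View pics/wrist11.png

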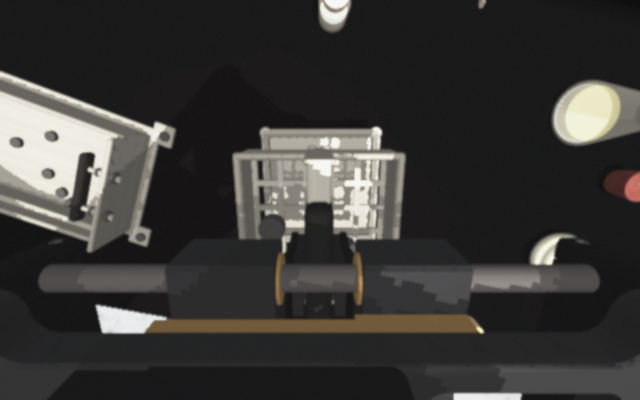

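The sieve (corners (237,155) and (403,155)) sits centred over the tray (corners (264,131) and (377,131)). Small cylinders are visible in the receiver at (16,142), (52,136), (48,173) and (62,192). Small correction, then down to just above the lip.

```bash
python3 -m handwheel '[{"hand":-1,"dx":0.08,"dy":-0.19,"dz":-1.5,"wx":0,"wy":0,"wz":0.002},{"hand":-1,"dx":0,"dy":0,"dz":-2,"wx":0,"wy":0,"wz":0},{"hand":-1,"dx":0,"dy":0,"dz":-2,"wx":0,"wy":0,"wz":0},{"hand":-1,"dx":0,"dy":0,"dz":-1.5,"wx":0,"wy":0,"wz":0},{"hand":-1,"dx":0,"dy":0,"dz":-1,"wx":0,"wy":0,"wz":0},{"hand":-1,"dx":0,"dy":0,"dz":-0.5,"wx":0,"wy":0,"wz":0},{"hand":-1,"dx":0,"dy":0,"dz":0,"wx":0,"wy":0,"wz":0},{"hand":-1,"dx":0,"dy":0,"dz":0,"wx":0,"wy":0,"wz":0},{"hand":-1,"dx":0,"dy":0,"dz":0,"wx":0,"wy":0,"wz":0}]'
```

```text
time_s: 37.4
position: [0.5276, -0.1482, 0.0851]
tcp_rot: [[0.978, 0.207, 0.002], [0.207, -0.978, -0.001], [0.001, 0.001, -1.0]]
force: [-0.6, 0.6, -6.6]
opening: 0.154
```

```bash
python3 -m handwheel '[{"hand":-1,"dx":0,"dy":0,"dz":0,"wx":0,"wy":0,"wz":0},{"hand":-1,"dx":0,"dy":0,"dz":0,"wx":0,"wy":0,"wz":0}]'|egrep 'pos|rot'
```

```text
position: [0.5272, -0.1481, 0.0847]
tcp_rot: [[0.978, 0.207, 0.001], [0.207, -0.978, -0.0], [0.001, 0.001, -1.0]]
```

```bash
python3 -m handwheel '[{"hand":-1,"dx":-0.09,"dy":0.18,"dz":0,"wx":0,"wy":0,"wz":0.002},{"hand":-1,"dx":0,"dy":0,"dz":0,"wx":0,"wy":0,"wz":0},{"hand":-1,"dx":0,"dy":0,"dz":0,"wx":0,"wy":0,"wz":0},{"hand":-1,"dx":0,"dy":0,"dz":0,"wx":0,"wy":0,"wz":0}]'|egrep 'pos|rot'
python3 - <<'E'
from h import *
s=bot.read_state(); print(s['position'],np.degrees(np.arctan2(s['tcp_rot'][1,0],s['tcp_rot'][0,0])))
E
```

```text
position: [0.5261, -0.1462, 0.0843]
tcp_rot: [[0.978, 0.209, 0.0], [0.209, -0.978, -0.0], [0.0, 0.0, -1.0]]
[ 0.52608454 -0.14615486  0.08425855] 12.078458284792132
```

```bash
python3 -m handwheel '[{"hand":-1,"dx":0,"dy":0,"dz":-0.4,"wx":0,"wy":0,"wz":0},{"hand":-1,"dx":0,"dy":0,"dz":-0.4,"wx":0,"wy":0,"wz":0},{"hand":-1,"dx":0,"dy":0,"dz":-0.3,"wx":0,"wy":0,"wz":0},{"hand":-1,"dx":0,"dy":0,"dz":0,"wx":0,"wy":0,"wz":0},{"hand":-1,"dx":0,"dy":0,"dz":0,"wx":0,"wy":0,"wz":0}]'|egrep 'pos|for';python3 -m handwheel '[{"hand":-1,"dx":0,"dy":0,"dz":-0.3,"wx":0,"wy":0,"wz":0},{"hand":-1,"dx":0,"dy":0,"dz":-0.3,"wx":0,"wy":0,"wz":0},{"hand":-1,"dx":0,"dy":0,"dz":-0.1,"wx":0,"wy":0,"wz":0},{"hand":-1,"dx":0,"dy":0,"dz":0,"wx":0,"wy":0,"wz":0},{"hand":-1,"dx":0,"dy":0,"dz":0,"wx":0,"wy":0,"wz":0}]'|egrep 'pos|for'
```

```text
position: [0.526, -0.1461, 0.073]
force: [0.0, -0.8, -6.1]
position: [0.5261, -0.1462, 0.0662]
force: [-0.3, -0.5, -6.5]
```

Free so far, with about 3 mm to go. Now small steps.

```bash
python3 -m handwheel '[{"hand":-1,"dx":0,"dy":0,"dz":-0.1,"wx":0,"wy":0,"wz":0},{"hand":-1,"dx":0,"dy":0,"dz":-0.1,"wx":0,"wy":0,"wz":0},{"hand":-1,"dx":0,"dy":0,"dz":0,"wx":0,"wy":0,"wz":0}]'|egrep 'pos|for';python3 -m handwheel '[{"hand":-1,"dx":0,"dy":0,"dz":-0.08,"wx":0,"wy":0,"wz":0},{"hand":-1,"dx":0,"dy":0,"dz":0,"wx":0,"wy":0,"wz":0},{"hand":-1,"dx":0,"dy":0,"dz":0,"wx":0,"wy":0,"wz":0}]'|egrep 'pos|for'
```

```text
position: [0.526, -0.1461, 0.0642]
force: [-0.3, 0.4, -6.1]
position: [0.5261, -0.1462, 0.0635]
force: [-0.9, 0.5, -6.6]
```

```bash
python3 -m handwheel '[{"hand":-1,"dx":0,"dy":0,"dz":-0.04,"wx":0,"wy":0,"wz":0},{"hand":-1,"dx":0,"dy":0,"dz":0,"wx":0,"wy":0,"wz":0}]'|egrep 'pos|for'
```

```text
position: [0.5261, -0.1462, 0.0632]
force: [0.1, 0.4, -5.1]
```

```bash
python3 -m handwheel '[{"hand":-1,"dx":0,"dy":0,"dz":-0.05,"wx":0,"wy":0,"wz":0},{"hand":-1,"dx":0,"dy":0,"dz":0,"wx":0,"wy":0,"wz":0}]'|egrep 'pos|for';python3 -m handwheel '[{"hand":-1,"dx":0,"dy":0,"dz":-0.05,"wx":0,"wy":0,"wz":0},{"hand":-1,"dx":0,"dy":0,"dz":0,"wx":0,"wy":0,"wz":0}]'|egrep 'pos|for'
```

```text
position: [0.5262, -0.1462, 0.0632]
force: [-2.1, 1.3, 0.2]
position: [0.5262, -0.1462, 0.0632]
force: [-1.5, 0.7, 5.7]
```

Seated: z stopped at 0.0632 as predicted and the weight is off the tool. Releasing and rising clear.

```bash
python3 -m handwheel '[{"hand":-1,"dx":0,"dy":0,"dz":0.05,"wx":0,"wy":0,"wz":0},{"hand":1,"dx":0,"dy":0,"dz":0,"wx":0,"wy":0,"wz":0},{"hand":1,"dx":0,"dy":0,"dz":0,"wx":0,"wy":0,"wz":0},{"hand":1,"dx":0,"dy":0,"dz":0,"wx":0,"wy":0,"wz":0},{"hand":1,"dx":0,"dy":0,"dz":0,"wx":0,"wy":0,"wz":0},{"hand":1,"dx":0,"dy":0,"dz":0,"wx":0,"wy":0,"wz":0},{"hand":1,"dx":0,"dy":0,"dz":0,"wx":0,"wy":0,"wz":0},{"hand":1,"dx":0,"dy":0,"dz":2,"wx":0,"wy":0,"wz":0},{"hand":1,"dx":0,"dy":0,"dz":4,"wx":0,"wy":0,"wz":0},{"hand":1,"dx":0,"dy":0,"dz":4,"wx":0,"wy":0,"wz":0}]'; python3 -m handwheel '[{"hand":1,"dx":-2,"dy":0,"dz":4,"wx":0,"wy":0,"wz":0},{"hand":1,"dx":-3,"dy":1,"dz":3,"wx":0,"wy":0,"wz":0},{"hand":1,"dx":-2,"dy":4,"dz":0,"wx":0,"wy":0,"wz":0},{"hand":1,"dx":0,"dy":4,"dz":0,"wx":0,"wy":0,"wz":0},{"hand":1,"dx":0,"dy":0,"dz":0,"wx":0,"wy":0,"wz":0},{"hand":1,"dx":0,"dy":0,"dz":0,"wx":0,"wy":0,"wz":0}]'
python3 - <<'E'
from h import *
K,R,t=cal('wrist')
p,d=vision.capture('wrist'); cv2.imwrite('pics/wrist12.png',p[:,:,::-1])
W=cloud(d,K,R,t); z=W[...,2]; b=(np.hypot(W[...,0]-.526,W[...,1]+.146)<.1)&(d>0)
for lo,hi in ((.085,.11),(.034,.040)):
    Q=W[b&(z>lo)&(z<hi)]; print(lo,len(Q),cv2.minAreaRect(Q[:,:2].astype(np.float32)),np.percentile(Q[:,2],[50,95]))
Q=W[(np.hypot(W[...,0]-.526,W[...,1]+.146)<.06)&(d>0)&(z>.027)&(z<.042)]
h,e=np.histogram(Q[:,2],np.arange(.027,.042,.001)); print(h)
# rim heights per quadrant (level)
a=np.radians(12); ex=np.array([np.cos(a),np.sin(a)]); ey=np.array([-ex[1],ex[0]])
X=(Q[:,:2]-[.526,-.146])@ex; Y=(Q[:,:2]-[.526,-.146])@ey
for nm,mm in (('x+',X>.048),('x-',X<-.048),('y+',Y>.048),('y-',Y<-.048)):
    q=Q[mm]; q=q[q[:,2]>.033]; print(nm,len(q),np.median(q[:,2]).round(4))
F=W[(np.hypot(W[...,0]-.526,W[...,1]+.146)<.045)&(d>0)&(z>.003)&(z<.03)]
h,e=np.histogram(F[:,2],np.arange(.003,.03,.001)); print(list(zip(e[:-1].round(3),h)))
p,d=vision.capture('scene'); cv2.imwrite('pics/scene12.png',p[:,:,::-1])
E
```

```text
time_s: 41.2
position: [0.5254, -0.1458, 0.1629]
tcp_rot: [[0.978, 0.209, -0.002], [0.209, -0.978, 0.001], [-0.002, -0.002, -1.0]]
force: [0.5, 0.0, 0.3]
opening: 0.889
time_s: 41.8
position: [0.4562, -0.0557, 0.2328]
tcp_rot: [[0.977, 0.211, 0.001], [0.211, -0.977, -0.001], [0.001, 0.001, -1.0]]
force: [-0.1, -0.1, -0.1]
opening: 0.999
0.085 1131 ((0.52573561668396, -0.1462705433368683), (0.06922709196805954, 0.01408187672495842), 11.887784957885742) [0.09617488 0.09787162]
0.034 1113 ((0.5259574055671692, -0.14676427841186523), (0.11060427874326706, 0.10863175988197327), 12.01700210571289) [0.03887538 0.03990879]
[ 19  30  34  42  22  27  27  33  56  61  69 158 288 176  50]
x+ 210 0.0392
x- 181 0.0392
y+ 205 0.0395
y- 322 0.0388
[(np.float64(0.003), np.int64(595)), (np.float64(0.004), np.int64(589)), (np.float64(0.005), np.int64(139)), (np.float64(0.006), np.int64(32)), (np.float64(0.007), np.int64(123)), (np.float64(0.008), np.int64(393)), (np.float64(0.009), np.int64(362)), (np.float64(0.01), np.int64(72)), (np.float64(0.011), np.int64(6)), (np.float64(0.012), np.int64(6)), (np.float64(0.013), np.int64(7)), (np.float64(0.014), np.int64(4)), (np.float64(0.015), np.int64(4)), (np.float64(0.016), np.int64(4)), (np.float64(0.017), np.int64(4)), (np.float64(0.018), np.int64(2)), (np.float64(0.019), np.int64(8)), (np.float64(0.02), np.int64(41)), (np.float64(0.021), np.int64(122)), (np.float64(0.022), np.int64(98)), (np.float64(0.023), np.int64(15)), (np.float64(0.024), np.int64(1)), (np.float64(0.025), np.int64(0)), (np.float64(0.026), np.int64(0)), (np.float64(0.027), np.int64(0)), (np.float64(0.028), np.int64(0))]
```

View pics/wrist12.png

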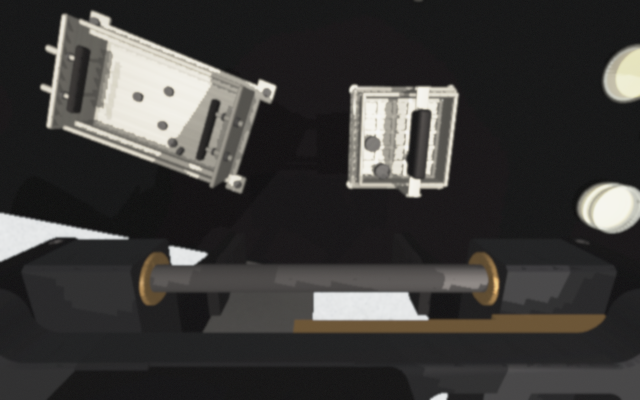

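View pics/scene12.png

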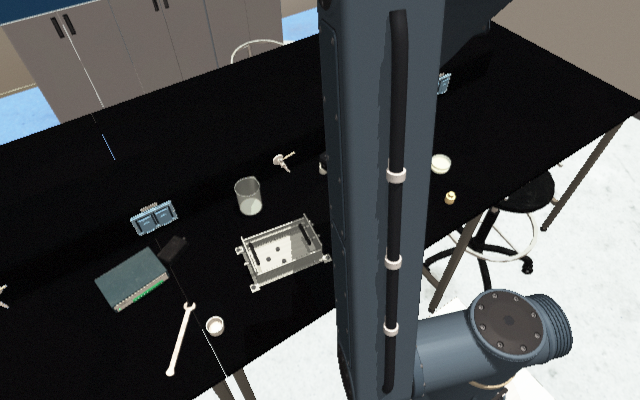

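The receiver holds all five small cylinders at (138,97), (168,91), (162,125), (172,142) and (180,152). The sieve is flat and centred in the tray with two large ones visible; the third should be behind the grip. One look from another side to confirm.

```bash
python3 -m handwheel '[{"hand":1,"dx":0,"dy":-4.5,"dz":0,"wx":0,"wy":0,"wz":0},{"hand":1,"dx":0,"dy":-4.5,"dz":0,"wx":0,"wy":0,"wz":0},{"hand":1,"dx":0,"dy":-4.5,"dz":0,"wx":0,"wy":0,"wz":0},{"hand":1,"dx":0,"dy":-4.5,"dz":0,"wx":0,"wy":0,"wz":0},{"hand":1,"dx":0,"dy":0,"dz":0,"wx":0,"wy":0,"wz":0},{"hand":1,"dx":0,"dy":0,"dz":0,"wx":0,"wy":0,"wz":0}]'|egrep 'time|pos'
python3 - <<'E'
from h import *
p,d=vision.capture('wrist'); cv2.imwrite('pics/wrist13.png',p[:,:,::-1])
E
```

```text
time_s: 42.5
position: [0.4556, -0.2382, 0.2319]
```

View pics/wrist13.png

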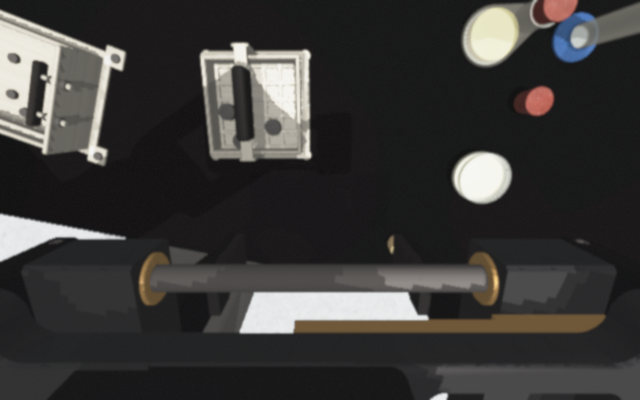

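The third large cylinder shows at (273,127), right of the grip, and another is partly visible at (226,112). Handing in.

```bash
python3 -c "
from rig import hand_in; print(hand_in())"
```

```text
the job is handed in; nothing more can be done
None
```

I felt out both buffers, shook the sieve until all five small cylinders dropped through, seated it in the tray with the three large ones, and handed the job in at 42.5 s. `hand_in` gives no verdict.

- **Buffers:** I pressed each in about 2.5 mm, left then right, and found about 27 mm of free travel between them. This comes from the wrist force and tool position, because the buffer joints cannot be read.
- **Shaking:** About 14 s at five strokes a second. Readings were only available at the end of each call, so the peak press on the buffers between readings was not measured. The strokes overshot by about 1.5 mm, which should have kept the buffers well under 6 mm.
- **Check before lifting:** I let go and looked from two sides. The plate held only the large cylinders.
- **Seating:** The sieve came to rest at the height I had worked out for fully home, with about 6 N on the tool.

**Last checks:**
- **Small cylinders:** Five small cylinders are in the receiver.
- **Large cylinders:** Two large ones show in one view and the third in the other.
- **Sieve position:** The sieve is within about 0.5 mm of the tray's centre, with its rim level to 0.7 mm.
- **Disagreement:** The camera put the rim about 2 mm higher than it should be when home. The grip top and plate heights matched to about 1 mm, and the same camera had read the tray floor about 1 mm high.
- **Bystanders:** I did not measure them again. The beaker and crucible looked unmoved in the final views. The vial was hidden by the arm at the end, and I never picked out the calibration weight by name.

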